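# Free the ratchet press and lower its arm

## Task

The hand press on the coffee sorting table has been left up on its ratchet with a steel cup standing on its bed. Clear the cup off the bed so that it stands upright on the table, then flick the pawl up with the wooden-handled rod (not with the fingers) and throw it right over so that it stays back, and lower the press arm until its round foot rests on the bed. Lay the rod on the table at the end, and leave the other things on the table where they are.

Things in the scene. Friction and masses are not known exactly. Their poses are not given: they have to be found in the camera images.
- press: Fixed hand press. Origin on the table under its middle; its x points away from the robot side, its y along the press to the foot end (press frame, mm). Bed: dark plate, x +-50 for y -175 to -10, x +-35 for y -10 to 125, top at z 6. Grey uprights (y -136 to -84, x +-31, up to z 145) carry the shaft; a grey strip (x -40 to -32, y -51 to -29, up to z 198) carries the pawl pin, which reaches x -70.
- bed_mark (a point): Point on the bed's top (press frame 0, 60, 6) where the centre of the round foot (60 mm across, 12 mm thick) rests when the arm is down.
- shaft (a point): Point on the arm's hinge axis (which runs along press x), in the ratchet wheel's middle plane: press frame -55, -110, 120. The toothed dark wheel turns with the arm: 20 mm thick, 106 mm across the teeth, 84 mm at the root.
- press_arm (a joint): Arm angle (rad) about the shaft: 0 = down, foot on the bed (end stop); 0.55 to 0.67 at the start, grows as it rises. Grey bar 24 mm wide, 20 mm high, 218 mm long from the shaft to press +y in the plane x = 0; the foot hangs from it at 170 mm. Stiff hinge: stays where left, sinks under 3 to 5 N down on the pad once the pawl is off; with the pawl in, the wheel blocks it.
- press_pad (a point): Middle of the top of the flat steel press pad at the arm's outer end: 45 mm along press x (x -30 to 15), 44 mm along the arm. Arm down, it lies 200 mm from the shaft along press y and 14 mm above the shaft; it swings with the arm. Push the arm down here.
- pawl_pivot (a point): Centre of the pawl's pin (press frame -55, -40, 186), about which the pawl turns; axis along press x.
- pawl (a joint): Pawl angle (rad): 0 = nose in the wheel (it lies level from its pin to press -y), 1.57 = upright, 2.0 = thrown over, leaning on its stop. Falls back in if let go before about 1.65, stays back beyond. Loose hinge, 70 g, under 2 N to lift.
- pawl_nose (a point): Lower end of the pawl's nose. Pawl: steel bar 20 mm thick (press x -65 to -45), 10 mm high, 75 mm long from its pin; the nose hangs 22 mm below the pin's level at 70 mm from it. 28 mm from the pin there is a gap 30 mm high between wheel and bar (middle 20 mm below the pin's level), open to the robot side: the rod goes in level along press x, its tip up to x = -25, short of the arm.
- cup: Plain steel cup, 66 mm across the rim, 48 mm high, about 140 g, standing on the bed under the raised foot. Origin: centre of its underside.
- rod: Rod tool lying on the table, 200 mm long, 90 g: square wooden handle 26 x 26 x 60 mm (x -100 to -40 of its frame) and a straight 10 mm aluminium rod from there to x = 100. Origin: under its middle at table level; x axis from the handle to the tip; the rod's axis is 13 mm above the origin.
- rod_grip (a point): Middle of the wooden handle, on its axis.
- rod_tip (a point): End of the aluminium rod, on its axis, 170 mm from rod_grip.
- red_bowl: Bystander: red plastic bowl, 150 mm wide, 60 mm high. Origin under its middle.
- blue_bowl: Bystander: blue plastic bowl, 130 mm wide, 55 mm high. Origin under its middle.
- jar: Bystander: amber jar, 76 mm wide, 120 mm high. Origin under its middle.
- carton: Bystander: cardboard carton 70 x 100 x 70 mm. Origin under its middle.
- tin: Bystander: metal tin, 84 mm wide, 55 mm high. Origin under its middle.
- spare_cup: Bystander: another steel cup like the one on the bed, standing on the table. Origin under its middle.
- brush: Bystander: hand brush lying on the table. Origin under its middle.

How it is judged:
On the way, in this order (a step that is already met when the one before it is completed fails the run):
1. the cup stands upright on the table, wholly off the bed (horizontal distance between cup and bed_mark above 0.07 m and height (world z) of cup below 0.004 m and angle between cup's own z axis and vertical below 0.1 rad), for 0.2 s.
2. the rod lifts the pawl out of the wheel (contact force between rod and pawl above 0.05 N and value of joint pawl above 0.3 rad).
3. the pawl is thrown over and stays back (value of joint pawl above 1.7 rad), for 0.2 s.
At the end, for the whole second after the job is handed in: Arm down (joint under 0.03 rad), pawl thrown back (over 1.7 rad), cup upright on the table off the bed (over 70 mm from bed_mark, underside under 4 mm high, tilt under 0.1 rad), rod lying still on the table (grip and tip under 30 mm high), all at rest (all of step 1 and value of joint pawl above 1.7 rad and value of joint press_arm below 0.03 rad and height (world z) of each of rod_grip, rod_tip below 0.03 m and linear speed of each of rod, cup below 0.03 m/s); the robot touches nothing.
It fails at once if the fingers touch the pawl (contact force between the fingers and pawl above 0.5 N).
It fails at once if the cup is knocked over (angle between cup's own z axis and vertical above 0.7 rad).
It fails at once if another thing on the table is shifted more than 40 mm (distance of any of red_bowl, blue_bowl, jar, carton, tin, spare_cup, brush from where it was at the start of the episode above 0.04 m).
It also fails if it takes over 72 s, if anything falls off the work surface, if the arm or the gripper's body presses on something with over 40 N, if the wrist force passes 120 N, or if a joint passes its speed limit or range.

## Robot

A 6-joint arm with a two-finger parallel gripper is mounted at the origin on the work surface. World frame = base frame: x ahead of the robot, y to its left, z up, the work surface at z = 0. Lengths are in m, angles in rad, forces in N, time in s.
With the tool pointing down it reaches from about 0.35 to 0.975 m from the base axis. Payload 4.9 kg.
Tool frame: the origin (TCP) lies midway between the tips of the shut fingers; the grasp point (between the pads) lies manip.grip_depth behind it (manip.grip_depth is the distance from the TCP to the grasp point, in m); z points along the fingers, x is the direction in which the jaws open and shut, and the axes are right-handed (so a half turn about z gives the same grasp; the last joint's range is limited). The gripper opens to 85 mm and grips with 20 to 120 N. Pads are 22 mm wide; open, the fingers measure 114 mm over their backs; the gripper's body (76 mm by 85 mm) begins 54 mm behind the grasp point. The pads swing forward as they close: fully open they stand 13 mm farther back than shut.
Start: joints at [1.012, 0.053, 1.613, -0, 1.476, -0.119], TCP at [0.266, 0.566, 0.231] pointing down, gripper open.
Joint ranges: [-3.01, 3.01], [-1.01, 2.22], [0.06, 2.58], [-1.02, 4.17], [0.09, 2.62], [-3.14, 3.14]. Speed limits (rad/s): [2.57, 2.57, 3.14, 3.14, 3.14, 3.14].

## Interface

Orientations are given as a unit quaternion [w, x, y, z].
In Python, from plant import state, grab_frame, ticket, manip gives the robot as it stands.
- The arm moves only by the tool carry_out, never from a script. Its argument "moves" is a list that holds one entry, the list of rows, each a list of 7 numbers: the turn, a rotation vector about the tool's x, y, z each as a share of 5 degrees, from -1 to 1, then the shift along the tool's x, y, z each as a share of 0.04 m, from -1 to 1, then the gripper command: -1 is shut, 1 is fully open, values between are in proportion. A call has 1 to 8 rows; each row shifts and turns the commanded pose from where the row before left it, along the tool's axes as they then stand; what a row does not reach is not made up. A row lasts 1/12 s, in which the tool goes at most 41.7 mm and 7.16 degrees, less where a joint would pass 70% of its speed; a pose out of reach is approached as far as the arm can. A call with a number of a shift or a turn outside -1 to 1 is refused whole. A call with a gripper value outside its range is refused whole. The fingers move at their own pace and stop on an object; the grip force is fixed at half the most. Time passes only in rows, so rows that do not move let the fingers close. It gives the time, the measured TCP pose, the force and the opening at its end, in the units of the state.
- state(): the state, without advancing time (a new reading comes with each control period).
- grab_frame(name): name is "side" or "top"; returns a dict with "frame" (480x640x3 uint8, red, green, blue), "z_map" (480x640 float32, m along the optical axis (not along the pixel's ray), 0 where there is no reading), "K" (3x3 intrinsics, pixels), "k1" (the pictures are not rectified: a ray, as slopes to the right and down, at radius r is drawn at 1 + k1 r^2 times it, then the intrinsics apply), "world_from_camera" (4x4, takes a point from camera to world coordinates). Camera axes: x right, y down, z forward; pixel columns grow to the right and rows downward; lengths in m; the calibration is good to about 2 mm. A picture is of the moment at which its call begins.
- ticket.job_done(): hands the job in, once; it reports no verdict.
The state is a dict: "time": time; "joint_pos": joint angles; "joint_vel": joint speeds; "joint_efforts": joint torques, N m; "tool_pos": TCP position; "tool_rot": TCP orientation; "contact_force": force on the tool from outside, world axes, zero at the start; "ft_torque": the same for the moment, N m; "gripper_width": opening from 0.0 (shut) to 1.0 (fully open).
Only numpy, scipy, OpenCV 4.12 (cv2) and the standard library are available. Lean on these libraries where they do the work, as an engineer would, in place of code of your own. Each camera call takes 0.05 s, during which the arm holds its last target.

## Working session

There is one attempt and no reset: what is moved stays moved. The work goes in short steps, Python scripts to look and compute and a tool call to move; the robot and the scene stay as the last step left them, time stands still between calls to the robot, and variables do not carry over. Pictures are saved under pics/ and viewed, and the job is handed in when it is done.

Besides the shell and the picture viewer there is one more tool, called after "Call:" as a command line: name --argument value ..., lists and objects as JSON in quotes. carry_out: Moves the arm, as the interface text tells. Shift numbers are shares of 0.04 m and turn numbers shares of 5 degrees, none past 1 either way. Its arguments: {"type":"object","properties":{"moves":{"type":"array"}},"required":["moves"]}

```bash
mkdir -p pics; ls
python3 - <<'E'
from plant import state, grab_frame, manip
import cv2
s=state();print(s); print({k:getattr(manip,k) for k in dir(manip) if k[0]!='_'})
for n in("side","top"):
    f=grab_frame(n);cv2.imwrite(f"pics/{n}0.png",f["frame"][:,:,::-1]);print(n,f["K"],f["k1"],f["world_from_camera"])
    import numpy as np
    np.savez(f"{n}0.npz",**f)
E
```

```text
pics
{'time': 0.0, 'joint_pos': array([ 1.01203364e+00,  5.33527620e-02,  1.61430526e+00, -7.16499766e-06,
        1.47601157e+00, -1.19013295e-01]), 'joint_vel': array([ 2.81451018e-05,  1.57337356e-03,  1.41383540e-03, -1.26385859e-04,
       -1.11593008e-03, -6.63920411e-04]), 'joint_efforts': array([ 7.10676904e-04, -3.93671143e+01, -3.70179892e+01, -1.11467423e-04,
        7.09979635e-03, -4.05093635e-05]), 'tool_pos': array([0.26574234, 0.56499316, 0.23005884]), 'tool_rot': array([ 4.51647415e-04,  8.44307574e-01,  5.35857857e-01, -9.35114609e-04]), 'contact_force': array([-0.29678077, -0.53068449, -0.3111228 ]), 'ft_torque': array([ 0.04630448,  0.02359936, -0.0280901 ]), 'gripper_width': 1.001538203202092}
{'IKError': <class 'plant.IKError'>, 'grip_depth': 0.0187}
side [[610.15308811   0.         308.07604233]
 [  0.         610.15308811 240.70213208]
 [  0.           0.           1.        ]] 0.07339009072235927 [[ 0.78538119 -0.36360185  0.50096915 -0.27844446]
 [-0.61900358 -0.46564667  0.63246165 -1.10923959]
 [ 0.00331039 -0.80682518 -0.59078098  1.14982684]
 [ 0.          0.          0.          1.        ]]
top [[494.19787841   0.         316.39374064]
 [  0.         494.19787841 239.86504412]
 [  0.           0.           1.        ]] 0.0028399894887907056 [[-0.06654375 -0.97386319  0.21716907  0.26891434]
 [-0.997777    0.06416181 -0.01800902 -0.03846944]
 [ 0.00360437 -0.2178847  -0.97596786  1.44256139]
 [ 0.          0.          0.          1.        ]]
```

View pics/side0.png

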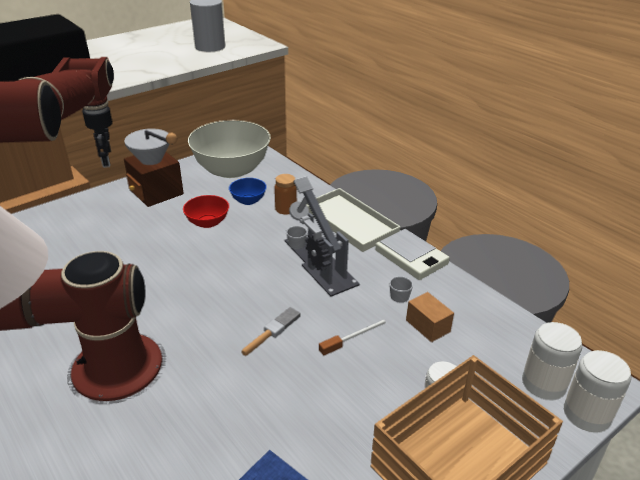

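View pics/top0.png

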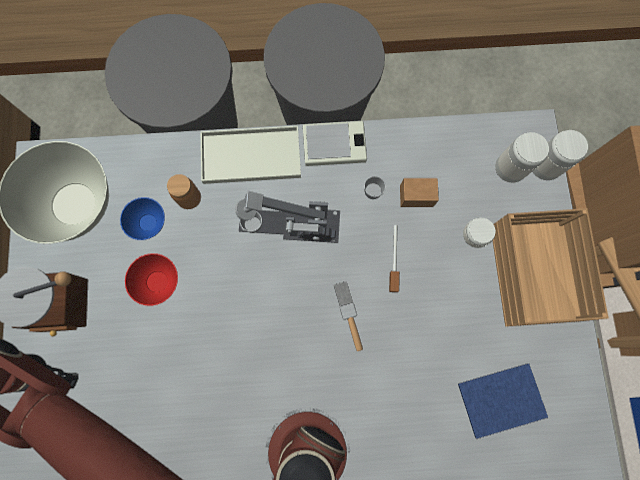

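The side view shows the press at about (320,240), with the cup at (297,235). In the top view the bed spans (238–340, 190–243), the cup is near (250,222), and the rod runs from (394,290) to (394,226). I'll zoom in next and measure.

```bash
cat > h.py <<'E'
import numpy as np, cv2
from scipy.spatial.transform import Rotation as R
def load(n): return dict(np.load(n+".npz"))
def D(f): return np.array([float(f["k1"]),0,0,0,0])
def ray(f,uv):
    p=cv2.undistortPoints(np.array(uv,float).reshape(-1,1,2),f["K"],D(f)).reshape(-1,2)
    d=np.c_[p,np.ones(len(p))]; T=f["world_from_camera"]
    return T[:3,3], d@T[:3,:3].T
def onplane(f,uv,z):
    o,d=ray(f,uv); return o+d*((z-o[2])/d[:,2])[:,None]
def cloud(f):
    v,u=np.mgrid[0:480,0:640]; uv=np.c_[u.ravel(),v.ravel()]
    o,d=ray(f,uv); return (o+d*f["z_map"].reshape(-1,1)).reshape(480,640,3)
def proj(f,P):
    T=np.linalg.inv(f["world_from_camera"])
    rv,_=cv2.Rodrigues(T[:3,:3]); return cv2.projectPoints(np.array(P,float).reshape(-1,1,3),rv,T[:3,3],f["K"],D(f))[0].reshape(-1,2)
def grab(n,name):
    from plant import grab_frame
    f=grab_frame(n); np.savez(name+".npz",**f); return f
def crop(f,x0,y0,x1,y1,out,s=5):
    cv2.imwrite("pics/"+out+".png",cv2.resize(f["frame"][y0:y1,x0:x1,::-1],None,fx=s,fy=s,interpolation=cv2.INTER_CUBIC))
E
python3 - <<'E'
from h import *
f=load("top0");crop(f,225,170,425,310,"t0c",4)
g=load("side0");crop(g,270,165,430,365,"s0c",3)
for n,f in(("t",f),("s",g)):
    C=cloud(f); z=f["z_map"]
    print(n,(z>0).mean(), C[300:310,340:342].reshape(-1,3)[:2])
    hsv=cv2.cvtColor(f["frame"],cv2.COLOR_RGB2HSV)
    # points in press region
C=cloud(load("top0"));m=(C[...,2]>.004)&(C[...,2]<.4)
mm=m[170:310,225:425].astype(np.uint8)
n,l,st,ce=cv2.connectedComponentsWithStats(mm)
for i in range(1,n):
    if st[i,4]>20: 
        P=C[170:310,225:425][l==i]; print(st[i]+[225,170,0,0,0],P.min(0).round(3),P.max(0).round(3),P.mean(0).round(3))
E
```

```text
t 0.9960286458333333 [[ 0.40461957 -0.12069333  0.01820888]
 [ 0.40459892 -0.12366941  0.01642617]]
s 0.9960546875 [[ 0.59183739 -0.15622576  0.00091757]
 [ 0.59329366 -0.15878514  0.00191925]]
[225 170  78  13 514] [ 0.786 -0.035  0.004] [0.826 0.202 0.039] [0.799 0.091 0.016]
[361 175  26  24 321] [ 0.701 -0.287  0.004] [ 0.78  -0.212  0.054] [ 0.739 -0.249  0.026]
[399 176  26  33 698] [ 0.67  -0.408  0.004] [ 0.77  -0.324  0.078] [ 0.702 -0.355  0.058]
[ 232  189  109   54 3335] [ 0.564 -0.142  0.004] [0.76  0.182 0.258] [0.632 0.014 0.114]
[388 224  14  68 379] [ 0.419 -0.311  0.004] [ 0.623 -0.265  0.034] [ 0.492 -0.286  0.02 ]
[333 281  24  29 400] [ 0.376 -0.166  0.004] [ 0.46  -0.104  0.027] [ 0.416 -0.133  0.017]
```

View pics/t0c.png

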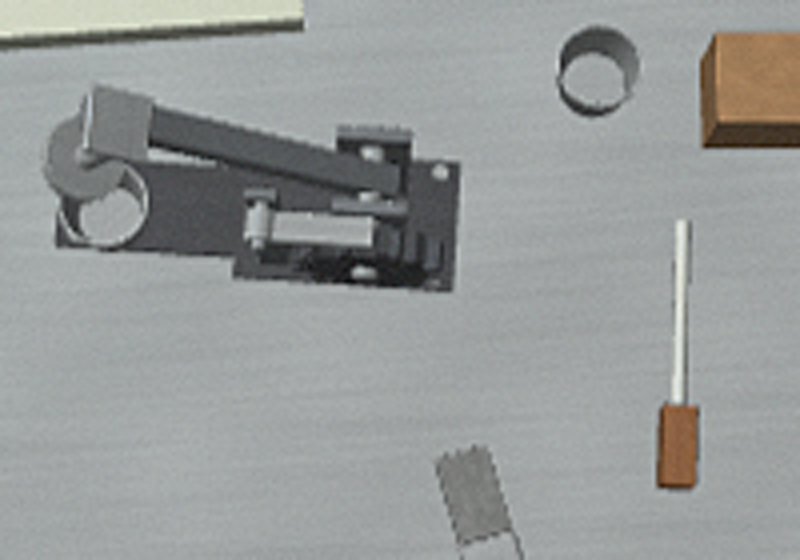

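View pics/s0c.png

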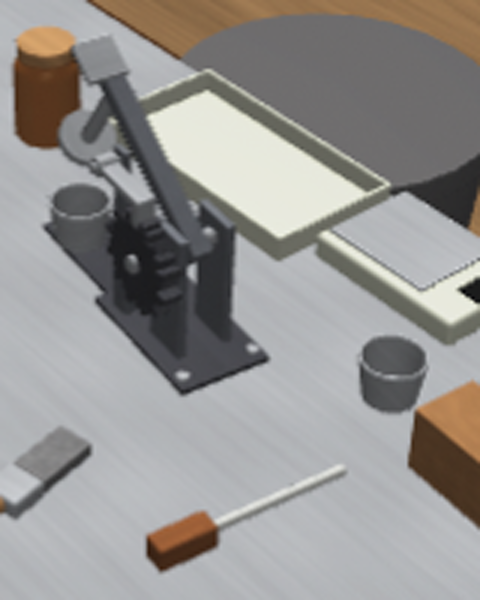

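Run:
```python
from h import *
f=load("top0");g=load("side0")
px=np.array([[461,162],[453,291],[232,277],[56,245]])/4+[225,170]-.4
W=onplane(f,px,.006)
Q=np.array([[50,-175],[-50,-175],[-50,-10],[-35,125]])/1000
def fit(Q,W):
    qc,wc=Q.mean(0),W.mean(0);A=(Q-qc);B=(W-wc)
    a=np.arctan2((A[:,0]*B[:,1]-A[:,1]*B[:,0]).sum(),(A*B).sum())
    r=np.array([[np.cos(a),-np.sin(a)],[np.sin(a),np.cos(a)]]);t=wc-r@qc
    return a,t,W-(Q@r.T+t)
a,t,e=fit(Q,W[:,:2]);print("press top",np.degrees(a),t,(e*1000).round(1))
px2=np.array([[267,355],[183,391],[97,300],[43,227]])/3+[270,165]-.4
W2=onplane(g,px2,.006);a2,t2,e=fit(Q,W2[:,:2]);print("press side",np.degrees(a2),t2,(e*1000).round(1))
# cup rims
C=cloud(f)
tl=np.array([[62,203],[147,205],[107,247],[140,190],[140,228],[75,236]])/4+[225,170]-.4
P=onplane(f,tl,.054);
def circ(P):
    A=np.c_[2*P[:,:2],np.ones(len(P))];s=np.linalg.lstsq(A,(P[:,:2]**2).sum(1),rcond=None)[0];return s[:2],np.sqrt(s[2]+s[0]**2+s[1]**2)
print("cup top",circ(P))
sl=np.array([[51,205],[108,203],[80,224],[62,190],[80,185],[60,220],[100,218]])/3+[270,165]-.4
print("cup side",circ(onplane(g,sl,.054)))
# rod by colour
for n,F in(("t",f),("s",g)):
    h=cv2.cvtColor(F["frame"],cv2.COLOR_RGB2HSV)
    box=(slice(205,310),slice(375,420)) if n=="t" else (slice(310,360),slice(312,395))
    sub=h[box];m=((sub[...,1]>110)&(sub[...,0]<20)).astype(np.uint8)
    nn,l,st,ce=cv2.connectedComponentsWithStats(m);i=1+st[1:,4].argmax()
    print(n,"handle",st[i],ce[i]+[box[1].start,box[0].start])
```

```text
press top -7.637844789161299 [0.64944586 0.03802799] [[ 0.1  0.3]
 [ 0.2  0.6]
 [-0.3  0.5]
 [ 0.  -1.4]]
press side -7.010917800792015 [0.65168349 0.03819647] [[-1.3  4.1]
 [ 0.3  1.5]
 [ 0.7 -3.4]
 [ 0.3 -2.2]]
cup top (array([0.64517048, 0.1226836 ]), np.float64(0.030136465230382724))
cup side (array([0.64711271, 0.1195141 ]), np.float64(0.032278062873824676))
t handle [ 14  66  10  21 180] [393.95555556 281.46666667]
s handle [  7  26  23  19 272] [330.06985294 344.76102941]
```

```bash
cat >> h.py <<'E'
A_P=np.radians(-7.5);T_P=np.array([.650,.038])
def p2w(p):
    p=np.array(p,float)/1000; c,s=np.cos(A_P),np.sin(A_P)
    return np.array([c*p[0]-s*p[1]+T_P[0], s*p[0]+c*p[1]+T_P[1], p[2]])
def tgt(P,gp=True):
    "print world error and tool-frame shares from present TCP to P (P=grasp point if gp)"
    from plant import state
    s=state();q=s["tool_rot"];r=R.from_quat([q[1],q[2],q[3],q[0]]);M=r.as_matrix()
    P=np.array(P,float)
    if gp: P=P+M[:,2]*.0187
    d=P-s["tool_pos"]; print("t",round(s["time"],2),"tcp",s["tool_pos"].round(4),"need",(d*1000).round(1),"shares",(M.T@d/.04).round(2),"grip",round(float(s["gripper_width"]),3),"F",s["contact_force"].round(1))
    print("toolx",M[:,0].round(3),"y",M[:,1].round(3),"z",M[:,2].round(3)); return M
def turn(M,Z,X):
    "shares of turn to reach tool z=Z, x~X"
    Z=np.array(Z,float);Z/=np.linalg.norm(Z);X=np.array(X,float);X-=Z*(X@Z);X/=np.linalg.norm(X)
    N=np.c_[X,np.cross(Z,X),Z]; print("turn shares",(R.from_matrix(M.T@N).as_rotvec()/np.radians(5)).round(2))
E
python3 - <<'E'
from h import *
f=load("top0");C=cloud(f)
h=cv2.cvtColor(f["frame"],cv2.COLOR_RGB2HSV)
for n,(u,v) in dict(red=(151,279),blue=(142,218),jar=(180,185)).items():
    p=C[v,u]; print(n,p.round(3))
m=np.zeros((480,640),bool);m[270:296,385:404]=1
H=C[m&(C[...,2]>.012)];print("handle",H.mean(0),cv2.minAreaRect(H[:,:2].astype(np.float32)))
g=load("side0")
print("tip from top",onplane(f,[[394.5,225]],.013))
print("handle ctr top",onplane(f,[[394,281.5]],.02))
print("tip side",onplane(g,[[270+345/3,165+468/3]],.013))
E
```

```text
red [0.504 0.426 0.005]
blue [0.691 0.454 0.003]
jar [0.745 0.308 0.121]
handle [ 0.44749026 -0.27842527  0.0388012 ] ((0.3579683005809784, -0.17979539930820465), (0.05415463447570801, 0.3296690881252289), 41.54496765136719)
tip from top [[ 0.61705666 -0.30055694  0.013     ]]
handle ctr top [[ 0.44739671 -0.2807873   0.02      ]]
tip side [[ 0.62281974 -0.30353908  0.013     ]]
```

Call:
carry_out --moves '[[[0, 0, -0.84, -0.5, 0.8, 0, 1], [0, 0, -0.84, -0.5, 0.8, 0, 1], [0, 0, -0.84, -0.5, 0.8, 0, 1], [0, 0, -0.84, -0.5, 0.8, 0, 1], [0, 0, -0.84, -0.5, 0.8, 0, 1], [0, 0, -0.84, -0.5, 0.8, 0, 1], [0, 0, 0, -0.8, 0.2, 0, 1], [0, 0, 0, -0.8, 0.2, 0, 1]]]'

```text
time: 0.77
tool_pos: [0.437, 0.3363, 0.2305]
tool_rot: [-0.0, 0.707, 0.707, -0.001]
contact_force: [0.3, 0.4, -0.1]
gripper_width: 0.999
```

Call:
carry_out --moves '[[[-1, 0, 0, -0.6, 0, 0, 1], [-1, 0, 0, -0.7, 0, 0, 1], [-1, 0, 0, -0.7, 0, 0, 1], [-1, 0, 0, -0.7, 0, 0, 1], [-1, 0, 0, -0.7, 0, 0, 1], [-1, 0, 0, -0.7, 0, 0, 1], [-1, 0, 0, -0.7, 0, 0, 1], [-1, 0, 0, -0.6, 0, 0, 1]]]'

```text
time: 1.43
tool_pos: [0.4359, 0.121, 0.2309]
tool_rot: [0.243, 0.664, 0.664, 0.243]
contact_force: [-0.9, 0.3, 1.3]
gripper_width: 1.0
```

Call:
carry_out --moves '[[[-1, 0, 0, 0, 0, 0, 1], [-1, 0, 0, 0, 0, 0, 1], [-1, 0, 0, 0, 0, 0, 1], [-1, 0, 0, 0, 0, 0, 1], [0, 0, 0, 0, 0, 0, 1]]]'

```text
time: 1.85
tool_pos: [0.4599, 0.1367, 0.2266]
tool_rot: [0.354, 0.615, 0.613, 0.348]
contact_force: [-0.1, -0.3, -0.4]
gripper_width: 1.001
```

Run:
```python
from h import *
M=tgt([.646-.11,.121,.040+.0635]);turn(M,[.866,0,-.5],[0,1,0])
tgt([.643,.121,.040])
from plant import state;print(state()["joint_pos"].round(2))
f=grab("side","s1");crop(f,150,100,400,300,"s1",3)
```

```text
t 1.85 tcp [0.4599 0.1367 0.2266] need [  92.2  -15.9 -132.6] shares [-0.36 -1.69  3.67] grip 1.001 F [-0.1 -0.3 -0.4]
toolx [ 0.007  1.    -0.007] y [0.507 0.002 0.862] z [ 0.862 -0.009 -0.507]
turn shares [-0.09  0.11  0.03]
t 1.85 tcp [0.4599 0.1367 0.2266] need [ 199.2  -15.9 -196.1] shares [-0.33 -1.7   6.78] grip 1.001 F [-0.1 -0.3 -0.4]
toolx [ 0.007  1.    -0.007] y [0.507 0.002 0.862] z [ 0.862 -0.009 -0.507]
[ 0.28 -1.01  2.58 -0.45  0.6  -1.05]
```

View pics/s1.png

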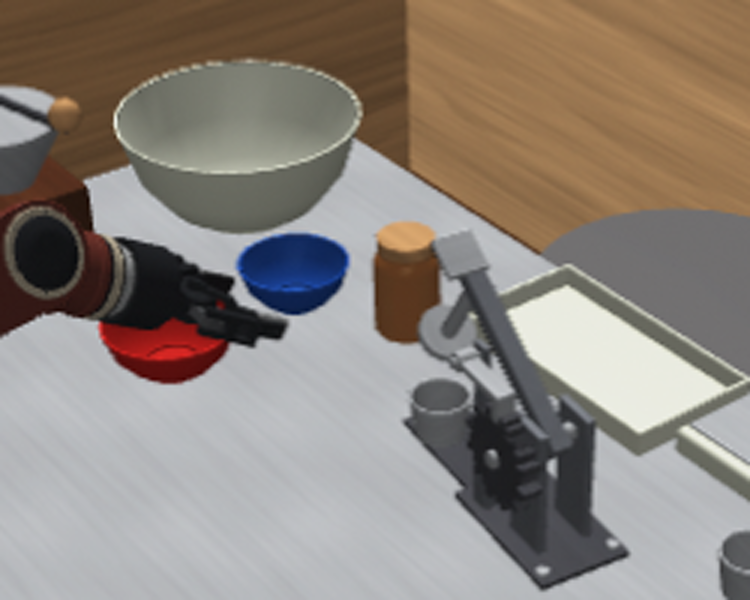

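The side view shows the hand tilted forward, clear of the red bowl. The cup, at crop (440,405), is in front of it and under the foot.

Call:
carry_out --moves '[[[0, 0, 0, -0.1, -0.42, 0.9, 1], [0, 0, 0, -0.1, -0.42, 0.9, 1], [0, 0, 0, -0.1, -0.42, 0.9, 1], [0, 0, 0, -0.1, -0.42, 0.9, 1], [-0.1, 0.1, 0, 0, 0, 0, 1], [0, 0, 0, 0, 0, 0, 1]]]'

```text
time: 2.4
tool_pos: [0.5345, 0.1134, 0.1223]
tool_rot: [0.355, 0.615, 0.612, 0.348]
contact_force: [-0.5, -0.4, 0.4]
gripper_width: 1.001
```

Run:
```python
from h import *
M=tgt([.643,.121,.040]);turn(M,[.866,0,-.5],[0,1,0])
f=grab("side","s2");crop(f,240,150,400,300,"s2",5)
f=grab("top","t2");crop(f,200,170,360,290,"t2",5)
```

```text
t 2.4 tcp [0.5345 0.1134 0.1223] need [124.6   7.4 -91.8] shares [ 0.23 -0.41  3.84] grip 1.001 F [-0.5 -0.4  0.4]
toolx [ 0.009  1.    -0.006] y [0.505 0.    0.863] z [ 0.863 -0.011 -0.505]
turn shares [-0.07  0.13  0.01]
```

View pics/t2.png

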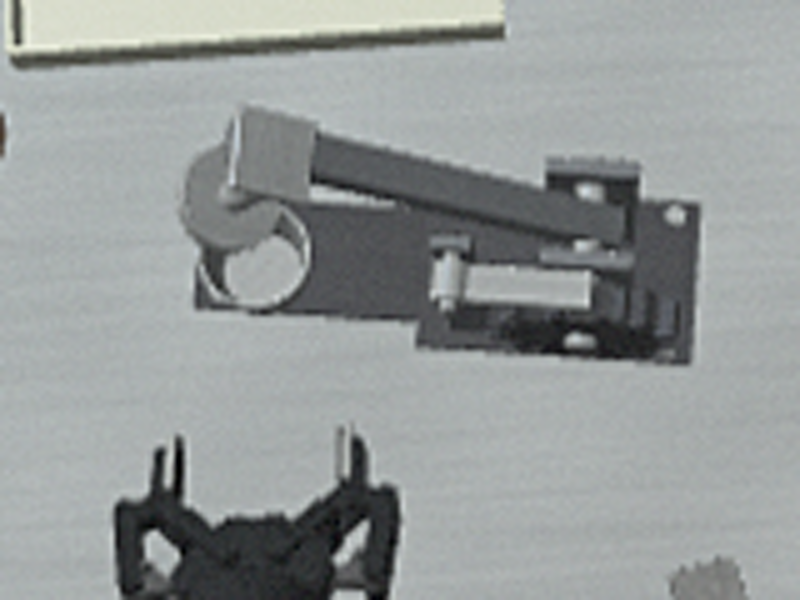

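View pics/s2.png

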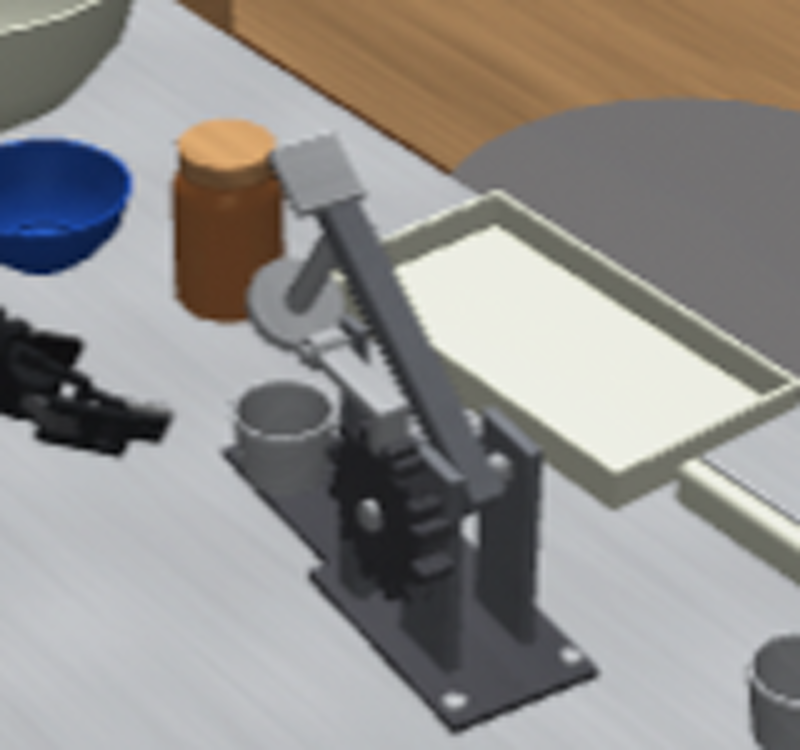

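Both views show the fingers on either side of the cup's line: finger inner faces at crop columns 180 and 338, rim from 198 to 312. Next I move in and close.

Call:
carry_out --moves '[[[0, 0, 0, 0.25, -0.4, 0.5, 1], [0, 0.1, 0, 0.02, 0, 0.6, 1], [0, 0, 0, 0, 0, 0.6, 1], [0, 0, 0, 0, 0, 0.6, 1], [0, 0, 0, 0, 0, 0.55, 1], [0, 0, 0, 0, 0, 0, 1]]]'

```text
time: 3.0
tool_pos: [0.612, 0.1182, 0.1048]
tool_rot: [0.331, 0.621, 0.625, 0.337]
contact_force: [0.8, 0.7, 1.2]
gripper_width: 1.0
```

Run:
```python
from h import *
M=tgt([.643,.122,.040])
f=grab("side","s3");crop(f,240,150,400,300,"s3",5)
f=grab("top","t3");crop(f,200,170,360,290,"t3",5)
```

```text
t 3.0 tcp [0.612  0.1182 0.1048] need [ 46.5   4.1 -75.1] shares [ 0.08 -0.92  2.01] grip 1.0 F [0.8 0.7 1.2]
toolx [-0.01   1.     0.006] y [0.554 0.001 0.832] z [ 0.832  0.011 -0.554]
```

View pics/t3.png

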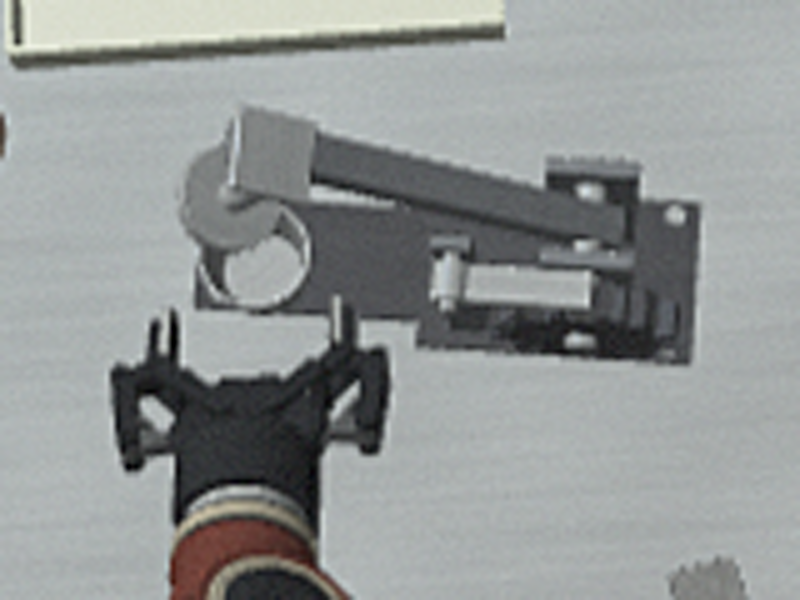

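View pics/s3.png

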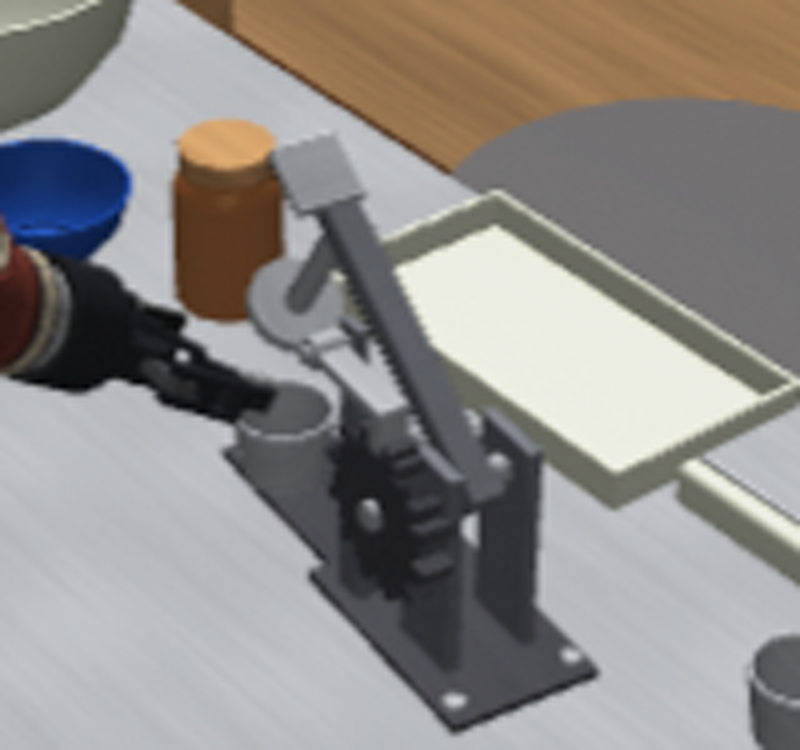

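The hand stopped short of the target and about 40 mm too high, with the cup still untouched. I'll check the joints.

Run:
```python
from h import *
from plant import state
print(state()["joint_pos"].round(3))
M=tgt([.643,.122,.040]);turn(M,[.866,0,-.5],[0,1,0])
tgt([.560,.122,.040])
```

```text
[ 0.107 -0.201  2.316 -1.022  0.091 -0.492]
t 3.1 tcp [0.6092 0.118  0.1025] need [ 49.3   4.2 -72.9] shares [ 0.08 -0.83  2.04] grip 1.005 F [-0.5  0.6  0.2]
toolx [-0.01   1.     0.005] y [0.556 0.001 0.831] z [ 0.831  0.011 -0.556]
turn shares [-0.76 -0.13  0.01]
t 3.1 tcp [0.6092 0.118  0.1025] need [-33.7   4.2 -72.9] shares [ 0.1  -1.98  0.32] grip 1.005 F [-0.5  0.6  0.2]
toolx [-0.01   1.     0.005] y [0.556 0.001 0.831] z [ 0.831  0.011 -0.556]
```

```bash
cat > kin.py <<'E'
import numpy as np
from scipy.optimize import least_squares
from scipy.spatial.transform import Rotation as R
def fk(q,p):
    h,L1,L2,L3,e=p
    r=R.from_euler('z',q[0])*R.from_euler('y',q[1]); P=np.array([0,0,h])+r.apply([0,0,L1])
    r=r*R.from_euler('y',q[2]); P=P+r.apply([e,0,L2])
    r=r*R.from_euler('z',q[3])*R.from_euler('y',q[4]); P=P+r.apply([0,0,L3])
    return P,r*R.from_euler('z',q[5])
D=[([1.012034,.053353,1.614305,0,1.476012,-.119],[.26574,.56499,.23006]),
([.28,-1.01,2.58,-.45,.6,-1.05],[.4599,.1367,.2266]),
([.107,-.201,2.316,-1.022,.091,-.492],[.6092,.118,.1025])]
def fit(D):
    s=least_squares(lambda p:np.concatenate([fk(q,p)[0]-x for q,x in D]),[.3,.4,.4,.25,0])
    return s.x,s.fun
LO=np.array([-3.01,-1.01,.06,-1.02,.09,-3.14]);HI=np.array([3.01,2.22,2.58,4.17,2.62,3.14])
def ik(P,M,p,q0,tw=None):
    def f(q):
        x,r=fk(q,p); return np.r_[(x-P)*5,(r.inv()*M).as_rotvec()]
    s=least_squares(f,np.clip(q0,LO+.01,HI-.01),bounds=(LO,HI)); return s.x,np.abs(s.fun).max()
E
python3 - <<'E'
from kin import *
p,f=fit(D);print(p.round(4),(f*1000).round(1))
for q,x in D: print(fk(q,p)[1].as_matrix().round(3).tolist())
E
```

```text
[ 0.1535  0.3405  0.6027  0.1935 -0.0046] [ 61.9 -40.9  16.2   8.9 -51.4  14.8  -0.9 -67.8 -31.1]
[[-0.426, -0.905, -0.001], [-0.905, 0.426, -0.002], [0.002, 0.0, -1.0]]
[[-0.005, -0.508, 0.861], [-1.0, -0.004, -0.008], [0.007, -0.861, -0.508]]
[[0.01, -0.556, 0.831], [-1.0, -0.001, 0.011], [-0.005, -0.831, -0.556]]
```

Run:
```python
s=open('kin.py').read()
s=s.replace("h,L1,L2,L3,e=p","h,L1,L2,L3,d=p").replace("[e,0,L2]","[0,d,L2]").replace("return P,r*R.from_euler('z',q[5])","return P,r*R.from_euler('z',q[5]+np.pi)")
open('kin.py','w').write(s)
from kin import *
p,f=fit(D);print(p.round(4),(f*1000).round(1))
G0=np.array([.639,.122,.038])
for tilt in (30,35,40,45,50,55):
  for yaw in (-10,0,10,20):
    t=np.radians(tilt);y=np.radians(yaw)
    Z=np.array([np.cos(t)*np.cos(y),np.cos(t)*np.sin(y),-np.sin(t)]);X=np.array([-np.sin(y),np.cos(y),0])
    M=R.from_matrix(np.c_[X,np.cross(Z,X),Z])
    out=[]
    for G in (G0,G0-[.1,0,-.06]):
      best=min((ik(G+.0187*Z,M,p,q0) for q0 in ([.1,.2,1.9,0,.3,0],[.1,.2,1.9,-.5,.3,-.5],[.1,.2,1.9,.5,.3,.5])),key=lambda a:a[1])
      out.append((best[0].round(2).tolist(),round(best[1],3)))
    print(tilt,yaw,*out)
```

```text
[0.1566 0.3791 0.5929 0.2414 0.0696] [ -1.5 -11.    6.3  -9.9   3.4   9.5  13.1  -0.  -15.7]
30 -10 ([0.13, -0.0, 2.18, -1.02, 0.19, -0.37], np.float64(0.18)) ([0.19, -0.41, 2.45, -1.02, 0.3, -0.36], np.float64(0.089))
30 0 ([0.11, -0.01, 2.21, -1.02, 0.09, -0.49], np.float64(0.148)) ([0.13, -0.44, 2.5, -1.02, 0.11, -0.48], np.float64(0.029))
30 10 ([0.05, -0.02, 2.23, 1.5, 0.1, -3.14], np.float64(0.121)) ([0.05, -0.45, 2.53, 1.4, 0.11, -3.03], np.float64(0.0))
30 20 ([-0.01, -0.01, 2.22, 1.38, 0.28, -3.14], np.float64(0.134)) ([-0.04, -0.44, 2.52, 1.38, 0.33, -3.14], np.float64(0.012))
35 -10 ([0.14, 0.02, 2.17, -1.02, 0.23, -0.35], np.float64(0.112)) ([0.21, -0.38, 2.43, -1.02, 0.35, -0.34], np.float64(0.028))
35 0 ([0.11, 0.0, 2.21, -1.02, 0.09, -0.49], np.float64(0.07)) ([0.14, -0.42, 2.47, -0.74, 0.17, -0.75], np.float64(0.0))
35 10 ([0.05, -0.01, 2.23, 1.5, 0.1, -3.14], np.float64(0.043)) ([0.06, -0.44, 2.49, 0.62, 0.17, -2.25], np.float64(0.0))
35 20 ([-0.01, -0.0, 2.21, 1.36, 0.28, -3.14], np.float64(0.06)) ([-0.03, -0.43, 2.49, 1.09, 0.35, -2.86], np.float64(0.0))
40 -10 ([0
[... 1224 characters left out ...]
, 0.26, 0.3, -1.91], np.float64(0.0)) ([0.07, -0.37, 2.36, 0.15, 0.46, -1.79], np.float64(0.0))
50 20 ([0.01, 0.03, 2.13, 0.62, 0.38, -2.42], np.float64(0.0)) ([0.01, -0.37, 2.36, 0.44, 0.52, -2.23], np.float64(0.0))
55 -10 ([0.14, 0.07, 2.06, -0.42, 0.46, -0.93], np.float64(0.0)) ([0.18, -0.3, 2.28, -0.35, 0.6, -0.98], np.float64(0.0))
55 0 ([0.1, 0.05, 2.08, -0.15, 0.41, -1.35], np.float64(0.0)) ([0.13, -0.32, 2.3, -0.14, 0.56, -1.35], np.float64(0.0))
55 10 ([0.06, 0.04, 2.09, 0.17, 0.41, -1.82], np.float64(0.0)) ([0.07, -0.34, 2.31, 0.11, 0.56, -1.75], np.float64(0.0))
55 20 ([0.02, 0.05, 2.08, 0.43, 0.46, -2.24], np.float64(0.0)) ([0.02, -0.33, 2.31, 0.33, 0.61, -2.12], np.float64(0.0))
```

Call:
carry_out --moves '[[[0.7, 0, 0, 0, 0, -0.4, 1], [0.8, 0, 0, 0, 0, -0.2, 1], [0.8, 0, 0, 0, 0, 0, 1], [0, -0.15, 0, 0, 0, 0, 1], [0, 0, 0, 0, 0, 0, 1]]]'

```text
time: 3.52
tool_pos: [0.6037, 0.1105, 0.1083]
tool_rot: [0.315, 0.642, 0.632, 0.297]
contact_force: [0.2, -1.0, 0.2]
gripper_width: 1.001
```

Run:
```python
from h import *
from plant import state
print(state()["joint_pos"].round(3))
M=tgt([.639,.122,.037]);turn(M,[.707,0,-.707],[0,1,0])
```

```text
[ 0.114 -0.231  2.289 -0.554  0.225 -0.956]
t 3.52 tcp [0.6037 0.1105 0.1083] need [ 49.8  11.  -83. ] shares [ 0.34 -0.84  2.26] grip 1.001 F [ 0.2 -1.   0.2]
toolx [ 0.023  1.    -0.017] y [ 0.625 -0.001  0.781] z [ 0.781 -0.029 -0.624]
turn shares [ 1.27  0.33 -0.03]
```

Call:
carry_out --moves '[[[0.7, 0.2, 0, 0.15, 0, -0.2, 1], [0.6, 0.15, 0, 0.15, 0, -0.2, 1], [0, 0, 0, 0, 0, 0, 1], [0, 0, 0, 0, 0, 0, 1]]]'

```text
time: 3.85
tool_pos: [0.5936, 0.1204, 0.1167]
tool_rot: [0.275, 0.654, 0.65, 0.273]
contact_force: [-0.9, 0.4, -0.4]
gripper_width: 0.997
```

Run:
```python
from h import *
from plant import state
print(state()["joint_pos"].round(3))
M=tgt([.639,.122,.037]);turn(M,[.707,0,-.707],[0,1,0])
```

```text
[ 0.119 -0.264  2.258 -0.254  0.368 -1.246]
t 3.85 tcp [0.5936 0.1204 0.1167] need [ 58.8   1.5 -92.8] shares [ 0.05 -0.63  2.67] grip 0.997 F [-0.9  0.4 -0.4]
toolx [ 0.006  1.    -0.002] y [ 0.7   -0.003  0.714] z [ 0.714 -0.005 -0.7  ]
turn shares [ 0.12  0.06 -0.04]
```

Call:
carry_out --moves '[[[0, 0, 0, 0.05, -0.63, 0, 1], [0, 0, 0, 0, 0, 0.6, 1], [0, 0, 0, 0, 0, 0.6, 1], [0, 0, 0, 0, 0, 0.5, 1], [0, 0, 0, 0, 0, 0.5, 1], [0, 0, 0, 0, 0, 0, 1]]]'

```text
time: 4.35
tool_pos: [0.637, 0.1212, 0.0308]
tool_rot: [0.273, 0.655, 0.651, 0.269]
contact_force: [-1.0, -0.0, -0.7]
gripper_width: 1.0
```

Run:
```python
from h import *
from plant import state
print(state()["joint_pos"].round(3))
M=tgt([.639,.122,.037]);turn(M,[.707,0,-.707],[0,1,0])
f=grab("side","s4");crop(f,240,150,400,300,"s4",5)
f=grab("top","t4");crop(f,200,170,360,290,"t4",5)
```

```text
[ 0.11   0.03   2.169 -0.486  0.18  -1.012]
t 4.35 tcp [0.637  0.1212 0.0308] need [15.3  0.7 -7. ] shares [0.02 0.15 0.39] grip 1.0 F [-1.  -0.  -0.7]
toolx [ 0.006  1.    -0.003] y [ 0.707 -0.003  0.708] z [ 0.708 -0.006 -0.707]
turn shares [ 0.01  0.07 -0.03]
```

View pics/t4.png

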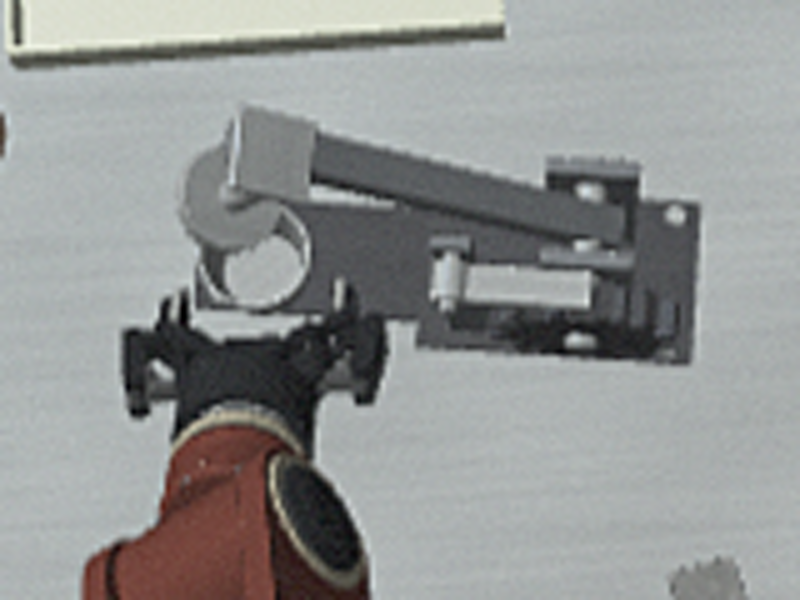

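View pics/s4.png

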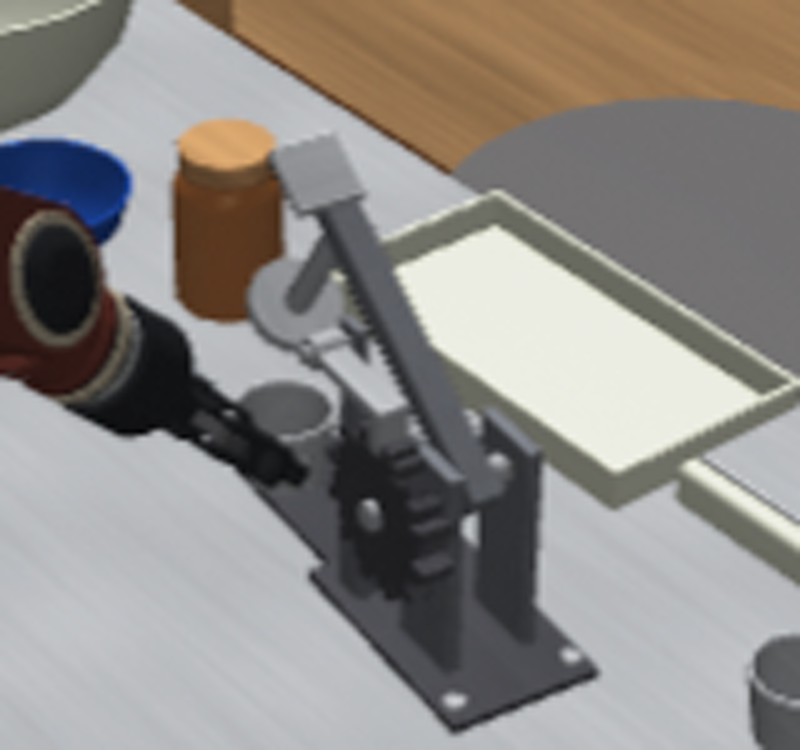

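The fingers stand on both sides of the cup with the body clear of the foot. Next I advance the last 15 mm and shut.

Call:
carry_out --moves '[[[0, 0, 0, 0, 0.2, 0.35, 1], [0, 0, 0, 0, 0, 0, 1], [0, 0, 0, 0, 0, 0, -1], [0, 0, 0, 0, 0, 0, -1], [0, 0, 0, 0, 0, 0, -1], [0, 0, 0, 0, 0, 0, -1], [0, 0, 0, 0, 0, 0, -1], [0, 0, 0, 0, 0, 0, -1]]]'

```text
time: 5.12
tool_pos: [0.6544, 0.122, 0.033]
tool_rot: [0.275, 0.654, 0.65, 0.272]
contact_force: [-5.1, -0.5, 7.8]
gripper_width: 0.728
```

Run:
```python
from h import *
M=tgt([.639,.122,.037])
f=grab("side","s5");crop(f,240,150,400,300,"s5",5)
f=grab("top","t5");crop(f,200,170,360,290,"t5",5)
```

```text
t 5.12 tcp [0.6544 0.122  0.033 ] need [-2.1 -0.1 -9.1] shares [-0.   -0.2   0.12] grip 0.728 F [-5.1 -0.5  7.8]
toolx [ 0.006  1.    -0.001] y [ 0.7   -0.003  0.714] z [ 0.714 -0.005 -0.7  ]
```

View pics/t5.png

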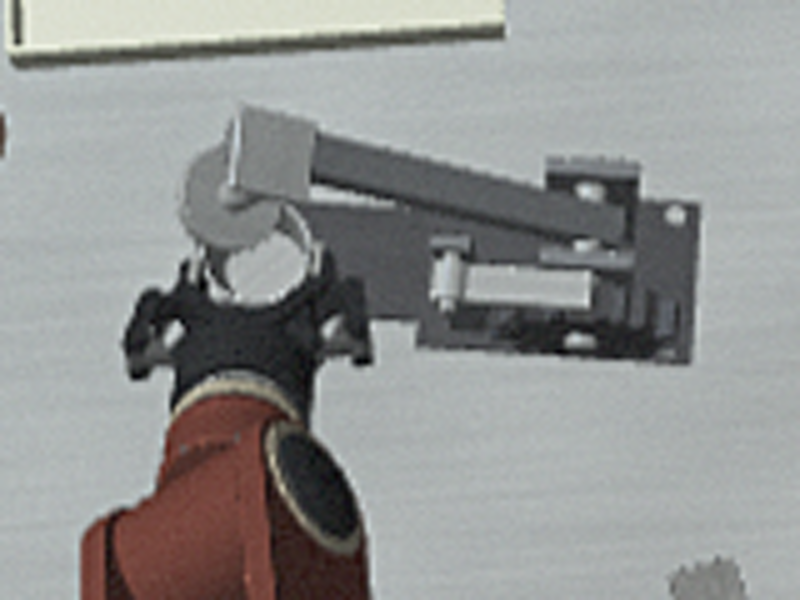

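View pics/s5.png

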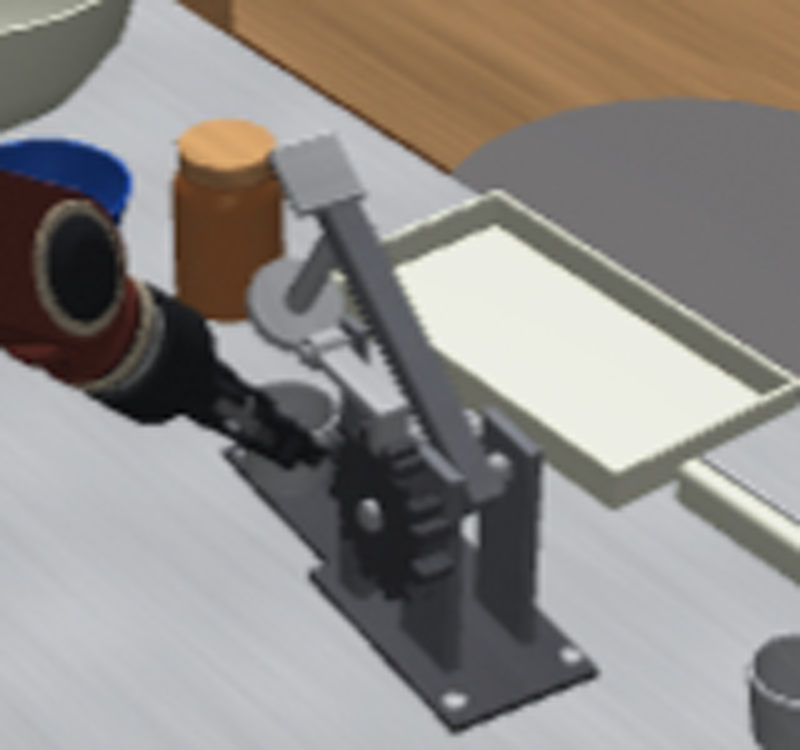

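The cup is gripped at an opening of about 62 mm and still upright. I'll lift a little, draw it out from under the foot and take it left.

Call:
carry_out --moves '[[[0, 0, 0, 0, 0.25, -0.25, -1], [0, 0, 0, 0, 0.2, -0.2, -1], [0, 0, 0, 0, 0, -0.6, -1], [0, 0, 0, 0, -0.2, -0.8, -1], [0, 0.53, -0.53, 0.6, 0, 0, -1], [0, 0.53, -0.53, 0.8, 0, 0, -1], [0, 0.53, -0.53, 0.8, 0, 0, -1], [0, 0, 0, 0.8, 0, 0, -1]]]'

```text
time: 5.88
tool_pos: [0.5962, 0.2363, 0.0893]
tool_rot: [0.246, 0.587, 0.713, 0.295]
contact_force: [0.7, -0.0, -2.0]
gripper_width: 0.727
```

Run:
```python
from h import *
from plant import state
print(state()["joint_pos"].round(3))
M=tgt([.589,.24,.040]);turn(M,[.707*.982,.707*.19,-.707],[-.19,.98,0])
f=grab("side","s6");crop(f,200,150,360,300,"s6",5)
```

```text
[ 0.294 -0.113  2.182 -0.259  0.296 -1.252]
t 5.88 tcp [0.5962 0.2363 0.0893] need [  5.9   6.2 -62.5] shares [ 0.13 -0.99  1.22] grip 0.727 F [ 0.7 -0.  -2. ]
toolx [-0.191  0.982 -0.003] y [0.691 0.137 0.709] z [ 0.697  0.133 -0.705]
turn shares [0.04 0.02 0.03]
```

View pics/s6.png

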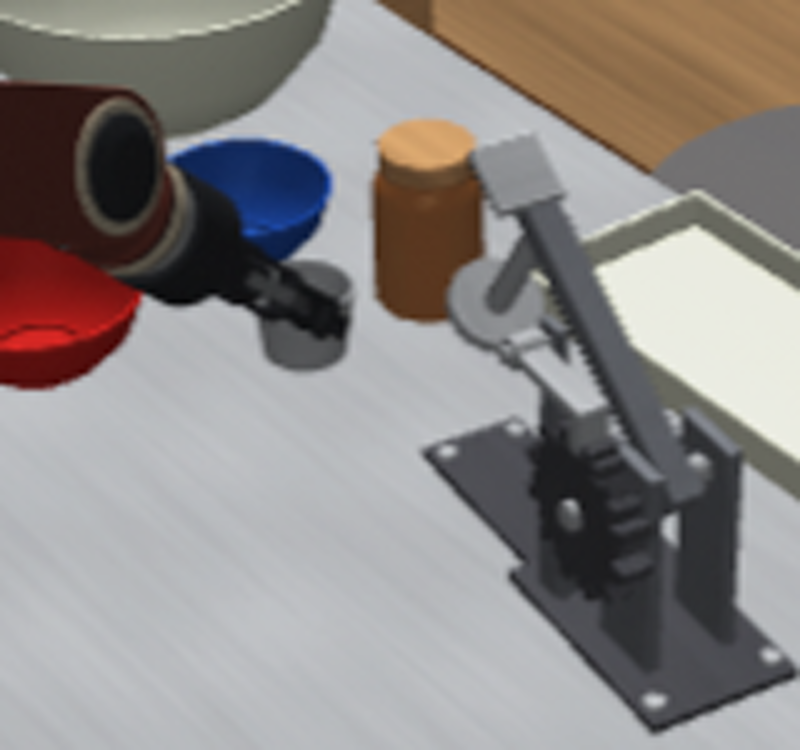

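The cup hangs upright at crop (305,310), clear of the jar and bowls. Now I lower it.

Call:
carry_out --moves '[[[0, 0, 0, 0, -0.3, 0.3, -1], [0, 0, 0, 0, -0.3, 0.3, -1], [0, 0, 0, 0, -0.3, 0.3, -1], [0, 0, 0, 0, -0.1, 0.1, -1], [0, 0, 0, 0, 0, 0, -1]]]'

```text
time: 6.35
tool_pos: [0.5947, 0.2349, 0.0291]
tool_rot: [0.244, 0.588, 0.713, 0.293]
contact_force: [-0.6, 0.5, -2.6]
gripper_width: 0.731
```

Run:
```python
from h import *
from plant import state
print(state()["joint_pos"].round(3))
M=tgt([.589,.24,.040])
f=grab("side","s7");crop(f,220,180,300,240,"s7",8)
```

```text
[ 0.293  0.012  2.19  -0.446  0.176 -1.06 ]
t 6.35 tcp [0.5947 0.2349 0.0291] need [ 7.3  7.5 -2.4] shares [0.15 0.11 0.19] grip 0.731 F [-0.6  0.5 -2.6]
toolx [-0.189  0.982 -0.004] y [0.695 0.136 0.706] z [ 0.693  0.13  -0.709]
```

View pics/s7.png

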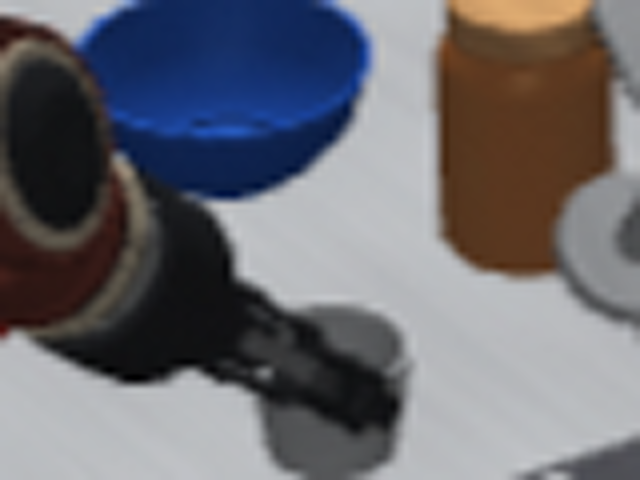

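Call:
carry_out --moves '[[[0, 0, 0, 0, -0.04, 0.04, -1], [0, 0, 0, 0, 0, 0, -1], [0, 0, 0, 0, 0, 0, -1]]]'

```text
time: 6.65
tool_pos: [0.5983, 0.236, 0.0319]
tool_rot: [0.246, 0.587, 0.712, 0.296]
contact_force: [-0.7, -0.4, -1.2]
gripper_width: 0.728
```

Call:
carry_out --moves '[[[0, 0, 0, 0, -0.05, 0.05, -1], [0, 0, 0, 0, 0, 0, -1], [0, 0, 0, 0, 0, 0, -1]]]'

```text
time: 6.9
tool_pos: [0.5979, 0.2359, 0.0282]
tool_rot: [0.246, 0.587, 0.712, 0.296]
contact_force: [-0.2, -0.0, -1.8]
gripper_width: 0.731
```

Call:
carry_out --moves '[[[0, 0, 0, 0, -0.05, 0.05, -1], [0, 0, 0, 0, 0, 0, -1], [0, 0, 0, 0, 0, 0, -1]]]'

```text
time: 7.15
tool_pos: [0.5992, 0.2365, 0.0272]
tool_rot: [0.247, 0.587, 0.711, 0.298]
contact_force: [-3.1, -1.0, 4.6]
gripper_width: 0.724
```

Contact with the table shows as 4.6 N upward. Now I open and back out along the tool axis.

Call:
carry_out --moves '[[[0, 0, 0, 0, 0, 0, 0.9], [0, 0, 0, 0, 0, 0, 1], [0, 0, 0, 0, 0, 0, 1], [0, 0, 0, 0, 0, 0, 1], [0, 0, 0, 0, 0, -0.5, 1], [0, 0, 0, 0, 0, -0.8, 1], [0, 0, 0, 0, 0, -0.8, 1], [0, 0, 0, 0, 0, -0.8, 1]]]'

```text
time: 7.82
tool_pos: [0.5157, 0.2203, 0.1067]
tool_rot: [0.245, 0.588, 0.712, 0.295]
contact_force: [0.7, 0.5, 0.5]
gripper_width: 1.0
```

Run:
```python
from h import *
M=tgt([.45,-.281,.15]);turn(M,[0,0,-1],[.116,.993,0])
f=grab("side","s8");crop(f,200,170,300,245,"s8",8)
```

```text
t 7.82 tcp [0.5157 0.2203 0.1067] need [ -52.6 -498.8   30.1] shares [-12.    -2.06  -3.1 ] grip 1.0 F [0.7 0.5 0.5]
toolx [-0.189  0.982 -0.003] y [0.692 0.135 0.709] z [ 0.697  0.132 -0.705]
turn shares [ 8.97 -1.36  3.34]
```

View pics/s8.png

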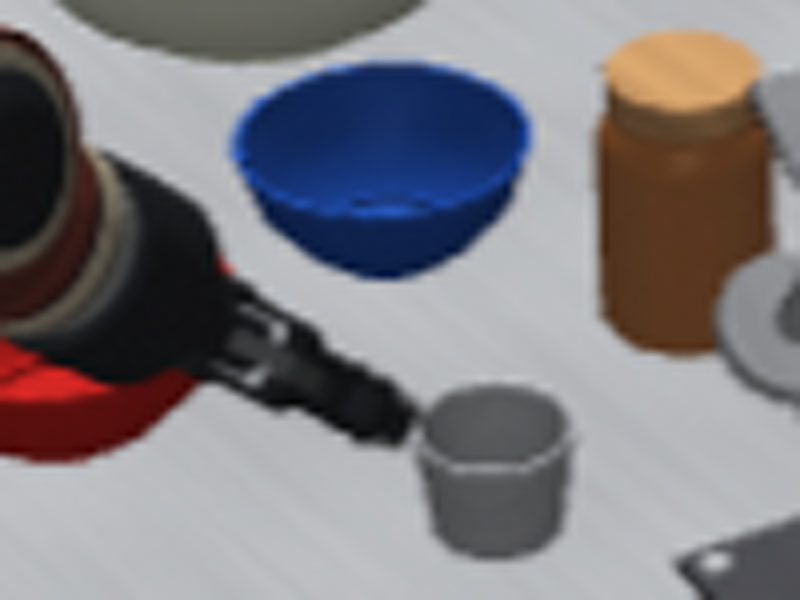

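The cup stands upright on the table at crop (497,470) and is fully released. Next I turn the hand down and go to the rod.

Call:
carry_out --moves '[[[0, 0, 0, -0.3, 0.25, -0.4, 1], [1, -0.15, 0.37, -0.8, 0.3, -0.5, 1], [1, -0.15, 0.37, -0.9, 0.2, -0.3, 1], [1, -0.15, 0.37, -0.9, 0.1, -0.2, 1], [1, -0.15, 0.37, -1, 0, 0, 1], [1, -0.15, 0.37, -1, 0, 0, 1], [1, -0.15, 0.37, -1, 0, 0, 1], [1, -0.15, 0.37, -1, 0, 0, 1]]]'

```text
time: 8.53
tool_pos: [0.5285, -0.0585, 0.1666]
tool_rot: [0.055, 0.723, 0.685, 0.067]
contact_force: [1.2, 0.1, -0.4]
gripper_width: 0.996
```

Call:
carry_out --moves '[[[1, -0.15, 0.37, -1, 0, 0, 1], [1, -0.15, 0.37, -1, 0, 0, 1], [0, 0, 0, -1, 0, 0, 1], [0, 0, 0, -1, 0, 0, 1], [0, 0, 0, 0, 0, 0, 1]]]'

```text
time: 8.95
tool_pos: [0.5132, -0.2216, 0.1642]
tool_rot: [0.0, 0.749, 0.663, -0.001]
contact_force: [-0.1, 0.3, 0.6]
gripper_width: 0.994
```

Run:
```python
from h import *
M=tgt([.447,-.281,.09]);turn(M,[0,0,-1],[.116,.993,0])
f=grab("top","t9")
h=cv2.cvtColor(f["frame"],cv2.COLOR_RGB2HSV)
crop(f,330,200,430,310,"t9",5)
f=load("side0");s=slice(300,365);
h=cv2.cvtColor(f["frame"],cv2.COLOR_RGB2HSV)[300:365,310:350]
```

```text
t 8.95 tcp [ 0.5132 -0.2216  0.1642] need [-66.3 -59.4 -92.9] shares [-1.67 -1.46  2.33] grip 0.994 F [-0.1  0.3  0.6]
toolx [ 0.122  0.993 -0.003] y [ 0.993 -0.122 -0.001] z [-0.001 -0.003 -1.   ]
turn shares [-0.01  0.03 -0.07]
```

View pics/t9.png

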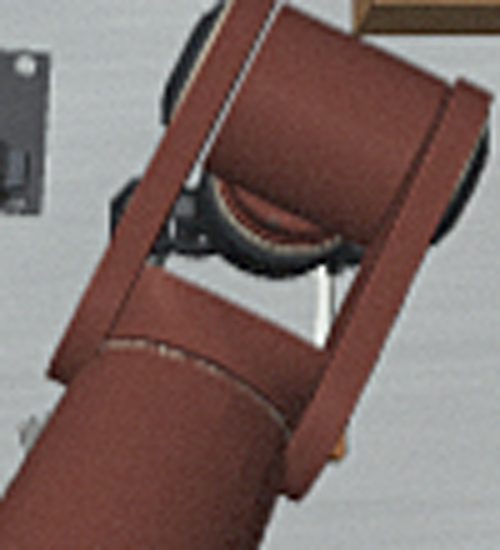

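The arm covers the handle in the top view, but the tool is pointing down and lined up with the rod, so I move over it and go down.

Call:
carry_out --moves '[[[0, 0, 0, -0.85, -0.73, 0.5, 1], [0, 0, 0, -0.82, -0.73, 0.6, 1], [0, 0, 0, 0, 0, 0.7, 1], [0, 0, 0, 0, 0, 0.6, 1], [0, 0, 0, 0, 0, 0, 1], [0, 0, 0, 0, 0, 0, 1]]]'

```text
time: 9.5
tool_pos: [0.4577, -0.2639, 0.0741]
tool_rot: [-0.002, 0.747, 0.665, -0.0]
contact_force: [0.3, 0.4, 0.1]
gripper_width: 1.0
```

Run:
```python
from h import *
M=tgt([.447,-.281,.0245]);turn(M,[0,0,-1],[.116,.993,0])
f=grab("side","s10");crop(f,300,270,400,360,"s10",6)
```

```text
t 9.5 tcp [ 0.4577 -0.2639  0.0741] need [-10.7 -17.1 -68.3] shares [-0.46 -0.21  1.71] grip 1.0 F [0.3 0.4 0.1]
toolx [0.115 0.993 0.002] y [ 0.993 -0.115 -0.004] z [-0.004  0.003 -1.   ]
turn shares [-0.05 -0.03  0.02]
```

View pics/s10.png

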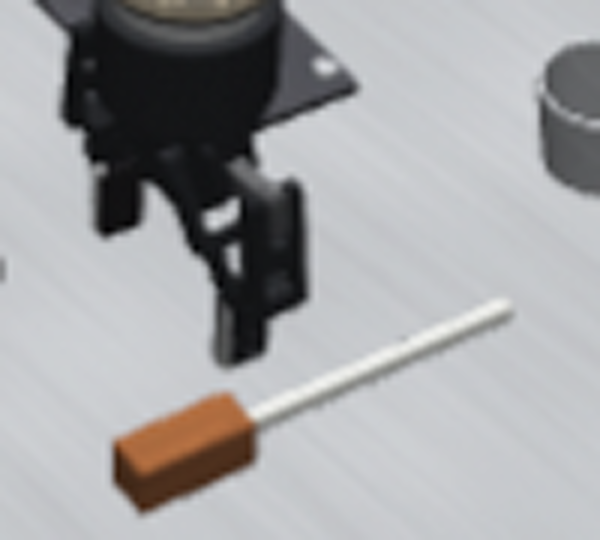

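Run:
```python
from h import *
f=load("s10")
print(onplane(f,np.array([[184,433]])/6+[300,270]-.4,.026), onplane(f,np.array([[508,308]])/6+[300,270]-.4,.013))
print(onplane(f,np.array([[115,440],[220,393],[255,430],[147,473]])/6+[300,270]-.4,.026).round(4))
```

```text
[[ 0.45011642 -0.28187089  0.026     ]] [[ 0.62145424 -0.30215547  0.013     ]]
[[ 0.4246 -0.2671  0.026 ]
 [ 0.4774 -0.2733  0.026 ]
 [ 0.4749 -0.299   0.026 ]
 [ 0.4232 -0.29    0.026 ]]
```

Call:
carry_out --moves '[[[0, 0, 0, -0.46, -0.2, 0, 1], [0, 0, 0, 0, 0, 0, 1], [0, 0, 0, 0, 0, 0, 1]]]'

```text
time: 9.8
tool_pos: [0.45, -0.2836, 0.0779]
tool_rot: [0.001, 0.747, 0.665, 0.0]
contact_force: [-0.4, -0.2, 0.8]
gripper_width: 1.002
```

Call:
carry_out --moves '[[[0, 0, 0, 0, 0, 0.6, 1], [0, 0, 0, 0, 0, 0.6, 1], [0, 0, 0, 0, 0, 0.5, 1], [0, 0, 0, 0, 0, 0, 1], [0, 0, 0, 0, 0, 0, 1]]]'

```text
time: 10.22
tool_pos: [0.4486, -0.282, 0.0074]
tool_rot: [-0.001, 0.747, 0.665, -0.0]
contact_force: [0.2, -0.1, 0.7]
gripper_width: 0.998
```

Call:
carry_out --moves '[[[0, 0, 0, 0, 0, 0, -1], [0, 0, 0, 0, 0, 0, -1], [0, 0, 0, 0, 0, 0, -1], [0, 0, 0, 0, 0, 0, -1], [0, 0, 0, 0, 0, 0, -1], [0, 0, 0, 0, 0, 0, -1], [0, 0, 0, 0, 0, 0, -1]]]'

```text
time: 10.8
tool_pos: [0.4492, -0.2835, 0.0086]
tool_rot: [0.001, 0.747, 0.665, -0.0]
contact_force: [-0.2, 1.1, 5.2]
gripper_width: 0.291
```

Call:
carry_out --moves '[[[0, 0, 0, 0, 0, -0.5, -1], [0, 0, 0, 0, 0, -0.9, -1], [0, 0, 0, 0, 0, -0.9, -1], [0, 0, 0, 0, 0, -0.9, -1], [0, 0, 0, 0, 0, -0.9, -1], [0, 0, 0, 0, 0, 0, -1], [0, 0, 0, 0, 0, 0, -1]]]'

```text
time: 11.38
tool_pos: [0.4498, -0.2839, 0.1743]
tool_rot: [0.002, 0.747, 0.665, 0.0]
contact_force: [-1.0, -0.7, -1.5]
gripper_width: 0.285
```

Run:
```python
from h import *
M=tgt([.45,-.281,.0245]);turn(M,[0,0,-1],[.1305,.9914,0])
f=grab("side","s11");crop(f,290,210,430,330,"s11",5)
f=grab("top","t11");crop(f,330,170,430,290,"t11",5)
print("pawl pt",p2w([-55,-40,186]),"gap mid",p2w([-55,-68,166]), "grip target tip x-33:",p2w([-33-170,-68,166]), "pre",p2w([-33-170-70,-68,166]))
```

```text
t 11.38 tcp [ 0.4498 -0.2839  0.1743] need [   0.3    2.9 -168.5] shares [ 0.08 -0.02  4.21] grip 0.285 F [-1.  -0.7 -1.5]
toolx [ 0.115  0.993 -0.003] y [ 0.993 -0.115  0.004] z [ 0.003 -0.003 -1.   ]
turn shares [0.04 0.03 0.17]
pawl pt [0.59024948 0.00552115 0.186     ] gap mid [ 0.58659475 -0.02223931  0.166     ] grip target tip x-33: [ 0.43986091 -0.00292143  0.166     ] pre [0.37045977 0.0062154  0.166     ]
```

View pics/s11.png

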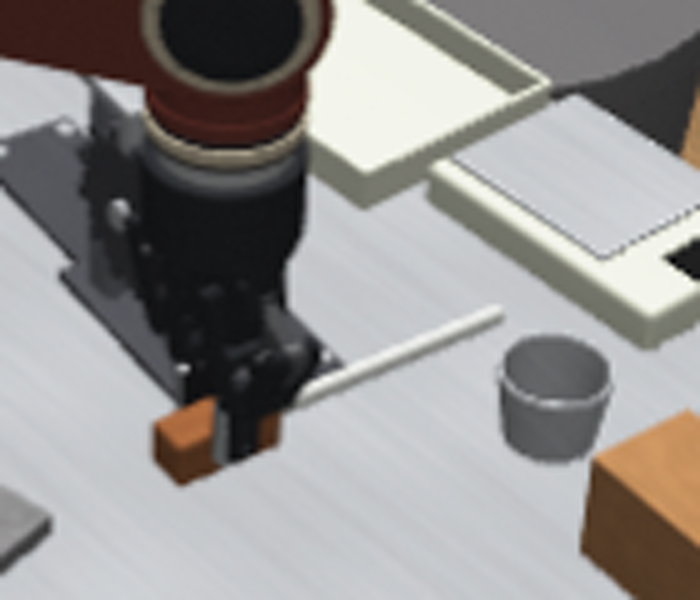

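View pics/t11.png

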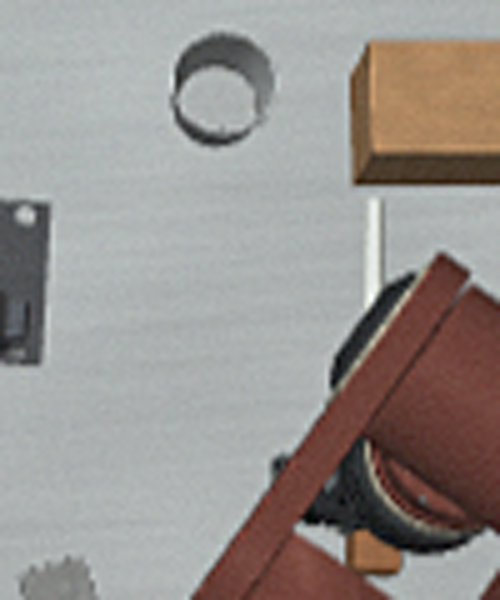

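```bash
cat >> h.py <<'E'
def tri(f,uf,g,ug):
    o1,d1=ray(f,[uf]);o2,d2=ray(g,[ug]);d1=d1[0]/np.linalg.norm(d1);d2=d2[0]/np.linalg.norm(d2)
    s=np.linalg.lstsq(np.c_[d1,-d2],o2-o1,rcond=None)[0];a=o1+s[0]*d1;b=o2+s[1]*d2
    return (a+b)/2,np.linalg.norm(a-b)
E
python3 - <<'E'
from h import *
f=load("s11");g=load("t11")
print(tri(f,[390,272.2],g,[404.6,209.6]))
f=load("side0");g=load("top0")
# pin end: top crop4 (257,225)
print("pin mid?",onplane(g,np.array([[257,222]])/4+[225,170]-.4,.186),p2w([-58,-40,186]))
print("pawl free end",onplane(g,np.array([[373,231]])/4+[225,170]-.4,.190),p2w([-55,-115,190]))
c=cloud(g); print(c[170+57,225+80],c[170+57,225+85],c[170+54,225+64])
E
```

```text
(array([ 0.61920117, -0.30260682,  0.18065572]), np.float64(0.006206562778965676))
pin mid? [[0.5928497  0.00777241 0.186     ]] [0.58727515 0.00591272 0.186     ]
pawl free end [[ 0.5807964  -0.06760606  0.19      ]] [ 0.58046002 -0.06883722  0.19      ]
[ 0.58414001 -0.03417559  0.18920269] [ 0.58247413 -0.04719214  0.1924247 ] [0.59308562 0.0068389  0.19642029]
```

Call:
carry_out --moves '[[[0, 0, 0.17, 0.2, -0.8, 0, -1], [0, 0, 0, 0.5, -0.8, 0, -1], [0, 0, 0, 0.7, -0.8, 0, -1], [0, 0, 0, 0.8, -0.1, 0, -1], [0, 0, 0, 0.8, 0, 0, -1], [0, 0, 0, 0.8, 0, 0, -1], [0, 0, 0, 0.8, 0, 0, -1], [0, 0, 0, 0, 0, 0, -1]]]'

```text
time: 12.15
tool_pos: [0.3725, -0.0839, 0.1687]
tool_rot: [-0.003, 0.75, 0.662, -0.0]
contact_force: [0.5, -0.4, -1.0]
gripper_width: 0.29
```

Run:
```python
from h import *
from plant import state
M=tgt([.3855,.0042,.160],False);turn(M,[0,0,-1],[.1305,.9914,0]);print(state()["joint_pos"].round(2))
```

```text
t 12.15 tcp [ 0.3725 -0.0839  0.1687] need [13.  88.1 -8.7] shares [2.22 0.05 0.23] grip 0.29 F [ 0.5 -0.4 -1. ]
toolx [0.124 0.992 0.004] y [ 0.992 -0.124 -0.005] z [-0.005  0.005 -1.   ]
turn shares [-0.06 -0.05  0.07]
[-0.42 -0.55  2.21  0.    1.48 -1.87]
```

Call:
carry_out --moves '[[[0, 0, 0.07, 0.7, 0, 0.1, -1], [0, 0, 0, 0.8, 0, 0.1, -1], [0, 0, 0, 0.7, 0.05, 0, -1], [0, 0, 0, 0, 0, 0, -1], [0, 0, 0, 0, 0, 0, -1]]]'

```text
time: 12.57
tool_pos: [0.3864, -0.0009, 0.1615]
tool_rot: [-0.002, 0.753, 0.658, -0.002]
contact_force: [-0.6, -0.4, -0.7]
gripper_width: 0.289
```

Run:
```python
from h import *
M=tgt([.440,-.003,.160],False);turn(M,[0,0,-1],[.1305,.9914,0])
f=grab("side","s12");crop(f,270,180,370,270,"s12",7)
f=grab("top","t12");crop(f,260,180,350,290,"t12",5)
```

```text
t 12.57 tcp [ 0.3864 -0.0009  0.1615] need [53.6 -2.1 -1.5] shares [0.13 1.33 0.03] grip 0.289 F [-0.6 -0.4 -0.7]
toolx [ 0.133  0.991 -0.   ] y [ 0.991 -0.133 -0.005] z [-0.005  0.001 -1.   ]
turn shares [-0.06  0.   -0.03]
```

View pics/s12.png

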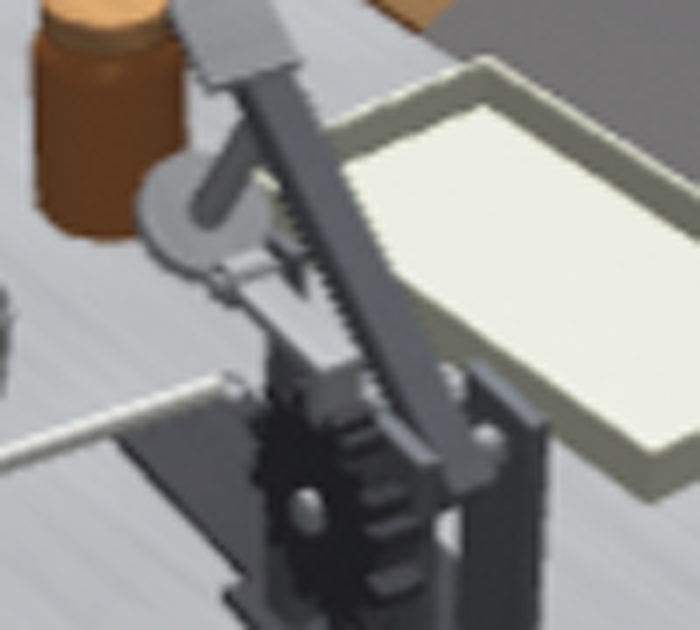

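View pics/t12.png

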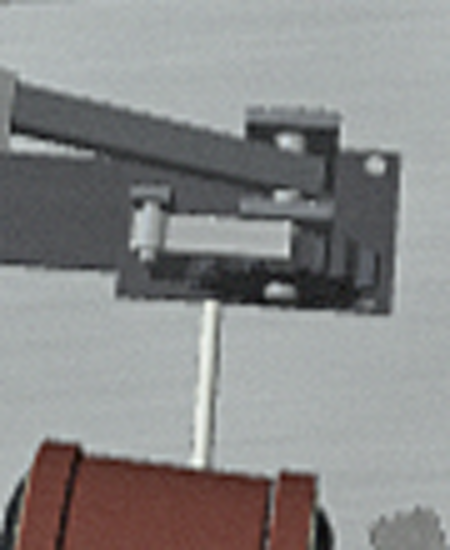

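Run:
```python
from h import *
f=load("s12");g=load("t12")
P,e=tri(f,[303.8,235.3],g,[301.8,230.2]);print(P,e)
d=P-p2w([0,0,0]);c,s=np.cos(A_P),np.sin(A_P);print("press",c*d[0]+s*d[1],-s*d[0]+c*d[1],d[2])
```

```text
[ 0.57712021 -0.02142154  0.15746786] 0.014944069952942833
press -0.06450022926687013 -0.06842590634265994 0.15746786017094072
```

Call:
carry_out --moves '[[[0, 0, 0, 0.13, 0, 0, -1], [0, 0, 0, 0, 0, 0, -1]]]'

```text
time: 12.83
tool_pos: [0.3881, 0.0031, 0.1633]
tool_rot: [-0.001, 0.754, 0.657, -0.0]
contact_force: [0.1, -0.6, -0.7]
gripper_width: 0.289
```

Run:
```python
from h import *
f=load("s12");g=load("t12")
P=[.5547,-.0233,.168]
print((proj(f,P)-[270,180])*7,(proj(g,P)-[260,180])*5)
for q in ([-65,-40,186],[-65,-68,167],[-65,-68,153]): print(q,(proj(f,p2w(q))-[270,180])*7,(proj(g,p2w(q))-[260,180])*5)
M=tgt([.440,-.003,.160],False);
f=grab("side","s13");crop(f,270,180,370,270,"s13",7)
f=grab("top","t13");crop(f,260,180,350,290,"t13",5)
```

```text
[[212.98632534 383.23805666]] [[208.64254704 300.01516568]]
[-65, -40, 186] [[217.51862655 288.9043105 ]] [[147.35749197 248.51805041]]
[-65, -68, 167] [[253.1460138  362.70668815]] [[201.7507935  260.37582457]]
[-65, -68, 153] [[253.09501817 391.29474785]] [[202.48387411 266.46573934]]
t 12.83 tcp [0.3881 0.0031 0.1633] need [51.9 -6.1 -3.3] shares [0.03 1.31 0.08] grip 0.289 F [ 0.1 -0.6 -0.7]
toolx [0.138 0.99  0.001] y [ 0.99  -0.138 -0.002] z [-0.002  0.001 -1.   ]
```

View pics/s13.png

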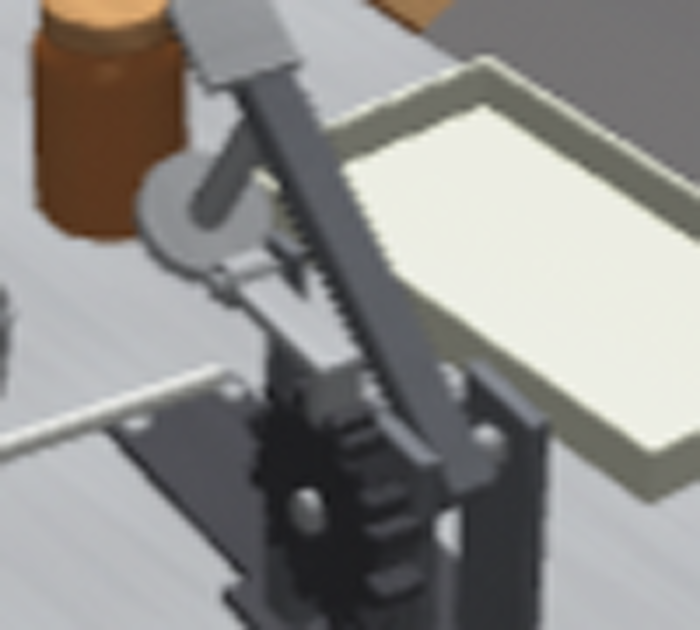

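View pics/t13.png

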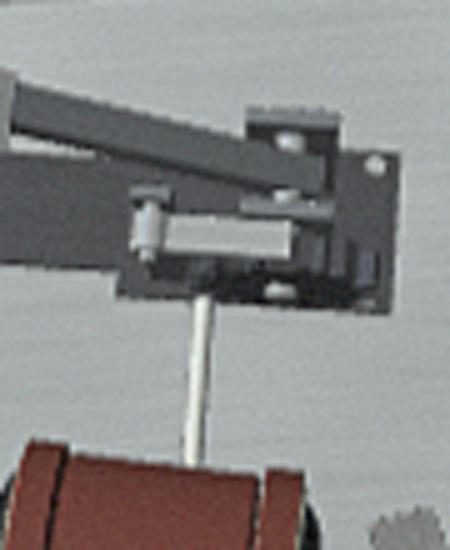

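The true tip is at side crop (220,372); the bright spot beside it is a bed screw. In the top view it is at (205,296) and lined up between wheel and bar, so I push it in level.

Call:
carry_out --moves '[[[0, 0, -0.05, 0.06, 0, 0, -1], [0, 0, 0, 0, 0.4, 0, -1], [0, 0, 0, 0, 0.4, 0, -1], [0, 0, 0, 0, 0.4, 0, -1], [0, 0, 0, 0, 0.1, 0, -1], [0, 0, 0, 0, 0, 0, -1], [0, 0, 0, 0, 0, 0, -1]]]'

```text
time: 13.52
tool_pos: [0.4397, -0.001, 0.1634]
tool_rot: [-0.001, 0.752, 0.659, -0.001]
contact_force: [0.1, 0.4, -0.6]
gripper_width: 0.289
```

Run:
```python
from h import *
M=tgt([.440,-.003,.160],False);
f=grab("side","s14");crop(f,270,180,370,270,"s14",7)
f=grab("top","t14");crop(f,260,180,350,290,"t14",5)
```

```text
t 13.52 tcp [ 0.4397 -0.001   0.1634] need [ 0.3 -2.  -3.4] shares [-0.05  0.01  0.08] grip 0.289 F [ 0.1  0.4 -0.6]
toolx [0.132 0.991 0.   ] y [ 0.991 -0.132 -0.002] z [-0.002  0.001 -1.   ]
```

View pics/s14.png

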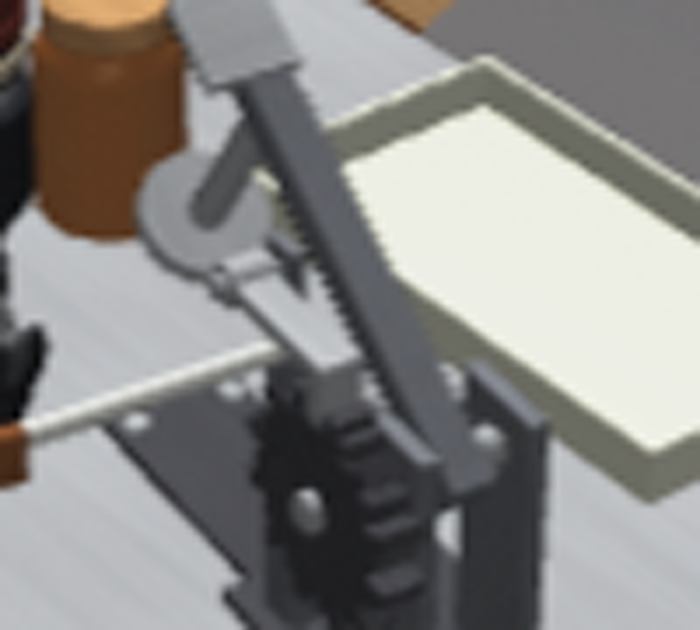

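View pics/t14.png

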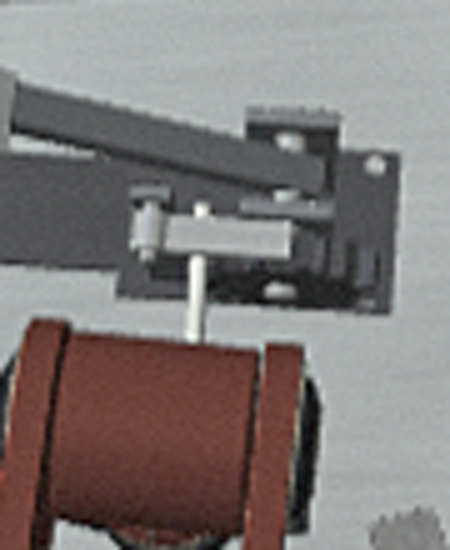

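The rod lies under the bar with its tip just showing beyond it, top crop (202,208), about 27 mm from the pin. Now I sweep it up along the arc around the pin.

Call:
carry_out --moves '[[[0, 0, 0, 0, 0, -0.18, -1], [0, 0, 0, 0, 0, -0.18, -1], [0, 0, 0, 0, 0, -0.18, -1], [0, 0, 0, 0.05, 0, -0.18, -1], [0, 0, 0, 0.1, 0, -0.18, -1], [0, 0, 0, 0, 0, 0, -1]]]'

```text
time: 14.12
tool_pos: [0.4423, 0.0053, 0.2024]
tool_rot: [0.001, 0.752, 0.659, 0.001]
contact_force: [1.0, -1.4, -0.2]
gripper_width: 0.288
```

Run:
```python
from h import *
M=tgt([.440,-.003,.160],False);
f=grab("side","s15");crop(f,270,180,370,270,"s15",7)
f=grab("top","t15");crop(f,260,180,350,290,"t15",5)
```

```text
t 14.12 tcp [0.4423 0.0053 0.2024] need [ -2.3  -8.3 -42.4] shares [-0.21 -0.03  1.06] grip 0.288 F [ 1.  -1.4 -0.2]
toolx [0.131 0.991 0.001] y [ 0.991 -0.131  0.004] z [ 0.004  0.    -1.   ]
```

View pics/s15.png

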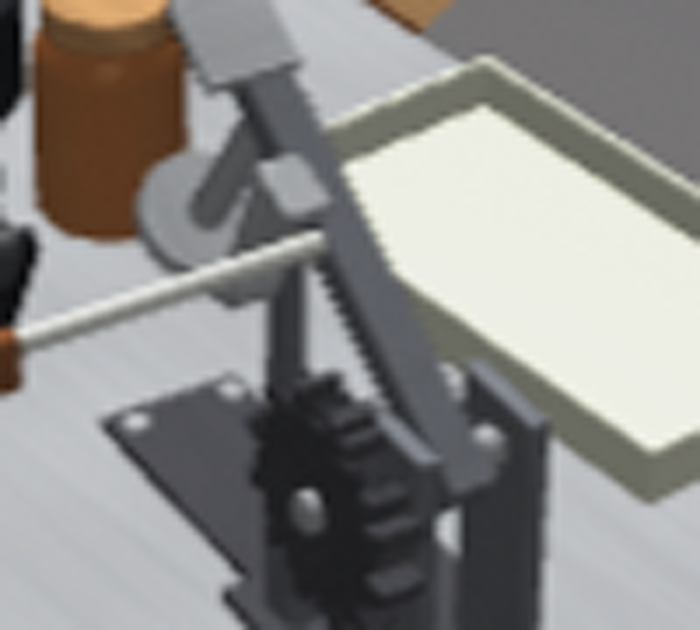

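View pics/t15.png

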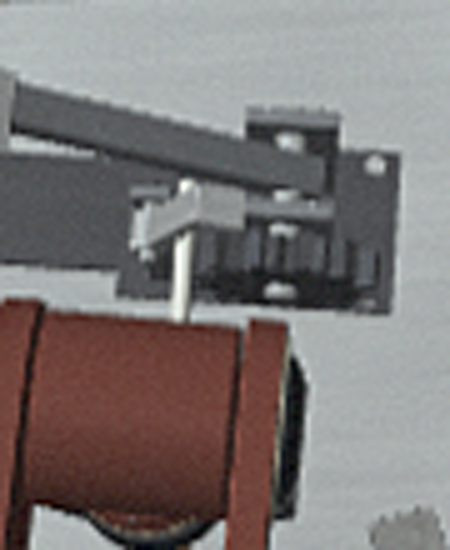

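The pawl is up at about 60–65°, with the rod carrying it at side crop (300,245). Next I push it over.

Call:
carry_out --moves '[[[0, 0, 0, 0.13, 0, -0.14, -1], [0, 0, 0, 0.14, 0, -0.08, -1], [0, 0, 0, 0.15, 0, -0.05, -1], [0, 0, 0, 0.15, 0, 0, -1], [0, 0, 0, 0.12, 0, 0, -1], [0, 0, 0, 0, 0, 0, -1], [0, 0, 0, 0, 0, 0, -1]]]'

```text
time: 14.8
tool_pos: [0.4449, 0.0315, 0.2106]
tool_rot: [0.001, 0.753, 0.658, -0.001]
contact_force: [-0.3, -6.2, -0.1]
gripper_width: 0.288
```

Run:
```python
from h import *
M=tgt([.440,-.003,.160],False);
f=grab("side","s16");crop(f,270,150,370,240,"s16",7)
```

```text
t 14.8 tcp [0.4449 0.0315 0.2106] need [ -4.9 -34.5 -50.6] shares [-0.87 -0.01  1.27] grip 0.288 F [-0.3 -6.2 -0.1]
toolx [ 0.134  0.991 -0.003] y [ 0.991 -0.134  0.   ] z [-0.    -0.003 -1.   ]
```

View pics/s16.png

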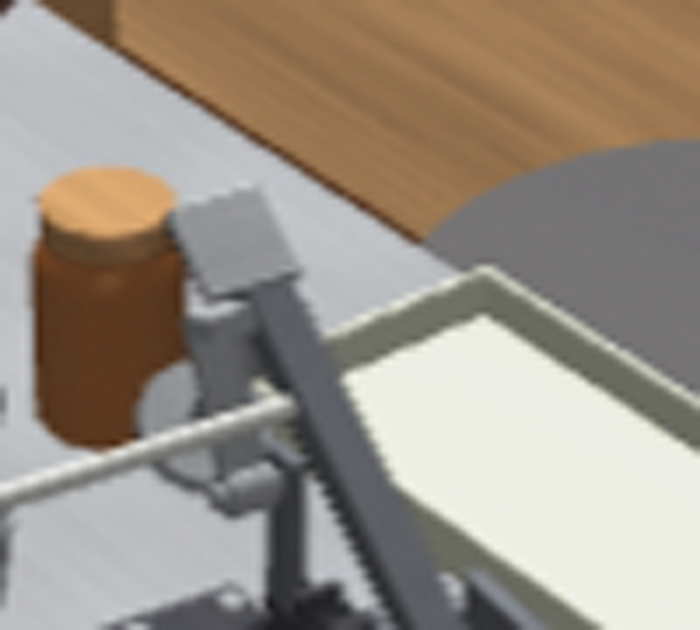

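The pawl has gone past upright and leans on its stop, at side crop (225,390), with 6 N of side force. I'll back off, draw the rod out and carry it back to where it lay.

Call:
carry_out --moves '[[[0, 0, 0, -0.25, 0, 0, -1], [0, 0, 0, 0, 0, 0, -1], [0, 0, 0, 0, -0.5, 0, -1], [0, 0, 0, 0, -0.7, 0, -1], [0, 0, 0, -0.2, -0.6, 0, -1], [0, 0, 0, -0.7, 0, 0, -1], [0, 0, 0, -0.9, 0, 0, -1], [0, 0, 0, -0.9, 0, 0, -1]]]'

```text
time: 15.52
tool_pos: [0.3572, -0.0754, 0.2105]
tool_rot: [-0.0, 0.751, 0.66, 0.0]
contact_force: [0.1, 0.9, -0.9]
gripper_width: 0.288
```

Run:
```python
from h import *
M=tgt([.449,-.2835,.05],False);turn(M,[0,0,-1],[.115,.993,0])
f=grab("side","s17");crop(f,230,150,370,260,"s17",5)
```

```text
t 15.52 tcp [ 0.3572 -0.0754  0.2105] need [  91.8 -208.1 -160.5] shares [-4.87  2.94  4.01] grip 0.288 F [ 0.1  0.9 -0.9]
toolx [0.129 0.992 0.001] y [ 0.992 -0.129  0.001] z [ 0.001  0.001 -1.   ]
turn shares [ 0.01 -0.01 -0.16]
```

View pics/s17.png

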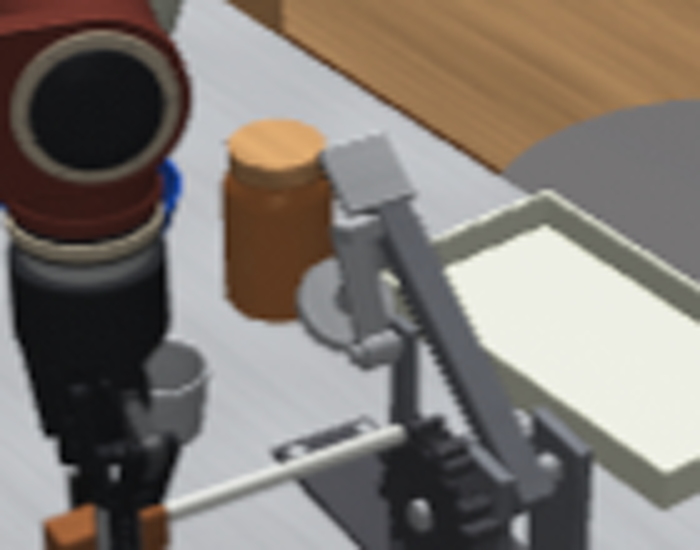

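The pawl stays back by itself.

Call:
carry_out --moves '[[[0, 0, -0.16, -0.8, 0, 0, -1], [0, 0, 0, -0.9, 0, 0, -1], [0, 0, 0, -0.9, 0, 0.3, -1], [0, 0, 0, -0.9, 0.6, 0.4, -1], [0, 0, 0, -0.8, 0.7, 0.6, -1], [0, 0, 0, -0.5, 0.8, 0.7, -1], [0, 0, 0, 0, 0.8, 0.7, -1], [0, 0, 0, 0, 0, 0, -1]]]'

```text
time: 16.23
tool_pos: [0.4399, -0.266, 0.1015]
tool_rot: [-0.008, 0.748, 0.664, -0.0]
contact_force: [-1.0, 1.8, -2.1]
gripper_width: 0.288
```

Run:
```python
from h import *
M=tgt([.449,-.2835,.0095],False);turn(M,[0,0,-1],[.115,.993,0])
```

```text
t 16.23 tcp [ 0.4399 -0.266   0.1015] need [  9.1 -17.5 -92. ] shares [-0.43  0.31  2.29] grip 0.288 F [-1.   1.8 -2.1]
toolx [0.119 0.993 0.01 ] y [ 0.993 -0.119 -0.013] z [-0.011  0.012 -1.   ]
turn shares [-0.14 -0.12 -0.04]
```

Call:
carry_out --moves '[[[0, 0, 0, -0.4, 0.3, 0.4, -1], [0, 0, 0, 0, 0, 0.5, -1], [0, 0, 0, 0, 0, 0.5, -1], [0, 0, 0, 0, 0, 0.4, -1], [0, 0, 0, 0, 0, 0.2, -1], [0, 0, 0, 0, 0, 0, -1], [0, 0, 0, 0, 0, 0, -1]]]'

```text
time: 16.82
tool_pos: [0.4503, -0.2848, 0.0314]
tool_rot: [-0.001, 0.748, 0.664, -0.0]
contact_force: [0.4, 0.3, -1.1]
gripper_width: 0.288
```

Run:
```python
from h import *
M=tgt([.449,-.2835,.0095],False);turn(M,[0,0,-1],[.115,.993,0])
```

```text
t 16.82 tcp [ 0.4503 -0.2848  0.0314] need [ -1.3   1.3 -21.9] shares [ 0.03 -0.04  0.55] grip 0.288 F [ 0.4  0.3 -1.1]
toolx [0.118 0.993 0.001] y [ 0.993 -0.118 -0.001] z [-0.001  0.001 -1.   ]
turn shares [-0.01 -0.01 -0.03]
```

Call:
carry_out --moves '[[[0, 0, 0, 0, 0, 0.3, -1], [0, 0, 0, 0, 0, 0.2, -1], [0, 0, 0, 0, 0, 0.05, -1], [0, 0, 0, 0, 0, 0, -1]]]'

```text
time: 17.15
tool_pos: [0.4502, -0.285, 0.0089]
tool_rot: [-0.001, 0.748, 0.664, -0.0]
contact_force: [-0.1, -1.0, 0.0]
gripper_width: 0.288
```

Call:
carry_out --moves '[[[0, 0, 0, 0, 0, 0, 0], [0, 0, 0, 0, 0, 0, 0.5], [0, 0, 0, 0, 0, 0, 0.5], [0, 0, 0, 0, 0, 0, 0.5], [0, 0, 0, 0, 0, -0.5, 0.5], [0, 0, 0, 0, 0, -0.9, 0.5], [0, 0, 0, 0, 0, -0.9, 0.5], [0, 0, 0, 0, 0, -0.9, 0]]]'

```text
time: 17.82
tool_pos: [0.4499, -0.2847, 0.1382]
tool_rot: [-0.001, 0.748, 0.664, -0.0]
contact_force: [0.7, -0.9, -0.3]
gripper_width: 0.624
```

Call:
carry_out --moves '[[[0, 0, 0, 0, 0, -0.9, -1], [0, 0, 0, 0, 0, -0.9, -1], [0, 0, 0, 0, 0, -0.9, -1], [0, 0, 0, 0, 0, -0.9, -1], [0, 0, 0, 0.3, 0, -0.9, -1], [0, 0, 0, 0.7, 0, -0.5, -1], [0, 0, 0, 0.9, 0.2, 0, -1], [0, 0, 0, 0, 0, 0, -1]]]'

```text
time: 18.48
tool_pos: [0.4693, -0.207, 0.3403]
tool_rot: [0.002, 0.746, 0.666, 0.002]
contact_force: [-0.1, -0.3, -0.1]
gripper_width: -0.0
```

Run:
```python
from h import *
C=cloud(load("top0"))
print("pad depth",np.median(C[196:205,250:260].reshape(-1,3),0), C[200,255])
th=.6
for th in (.55,.6,.67): print(th,p2w([-8,-110+200*np.cos(th)-14*np.sin(th),120+200*np.sin(th)+14*np.cos(th)]))
print(0,p2w([-8,90,134]))
M=tgt(p2w([-8,50,300]),False);turn(M,[0,0,-1],[.131,.991,0])
f=grab("side","s18");crop(f,230,150,400,360,"s18",3)
f=grab("top","t18");cv2.imwrite("pics/t18.png",f["frame"][:,:,::-1])
```

```text
pad depth [0.65023161 0.08883734 0.24004781] [0.64979245 0.08777753 0.24119389]
0.55 [0.64901077 0.09177647 0.23647279]
0.6 [0.64822433 0.08580286 0.24448319]
0.67 [0.64703764 0.07678904 0.2551707 ]
0 [0.6538158  0.12827425 0.134     ]
t 18.48 tcp [ 0.4693 -0.207   0.3403] need [179.3 295.6 -40.3] shares [7.85 3.61 1.03] grip -0.0 F [-0.1 -0.3 -0.1]
toolx [0.113 0.994 0.   ] y [ 0.994 -0.113  0.005] z [ 0.005 -0.    -1.   ]
turn shares [ 0.06 -0.01  0.21]
```

View pics/s18.png

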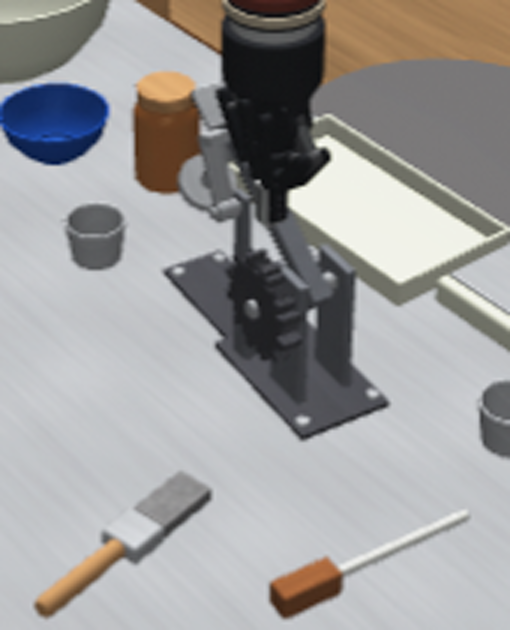

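The rod lies on the table, the cup stands at crop (95,237), the pawl is back and the press arm is still up. Now I move over the pad with the fingers shut.

Call:
carry_out --moves '[[[0, 0, 0.2, 0.8, 0.6, 0, -1], [0, 0, 0, 0.9, 0.6, 0, -1], [0, 0, 0, 0.9, 0.5, 0, -1], [0, 0, 0, 0.9, 0.5, 0, -1], [0, 0, 0, 0.9, 0.5, 0, -1], [0, 0, 0, 0.9, 0.4, 0, -1], [0, 0, 0, 0.9, 0.2, 0, -1], [0, 0, 0, 0.7, 0.2, 0, -1]]]'

```text
time: 19.25
tool_pos: [0.6426, 0.0444, 0.3351]
tool_rot: [-0.001, 0.753, 0.657, -0.001]
contact_force: [0.8, -0.4, -0.2]
gripper_width: 0.001
```

Run:
```python
from h import *
M=tgt([.652,.092,.240],False);turn(M,[0,0,-1],[.131,.991,0])
```

```text
t 19.25 tcp [0.6426 0.0444 0.3351] need [  9.4  47.6 -95.1] shares [1.21 0.08 2.38] grip 0.001 F [ 0.8 -0.4 -0.2]
toolx [0.135 0.991 0.   ] y [ 0.991 -0.135 -0.004] z [-0.004  0.001 -1.   ]
turn shares [-0.04 -0.   -0.05]
```

Call:
carry_out --moves '[[[0, 0, 0, 0.6, 0.05, 0, -1], [0, 0, 0, 0.6, 0.05, 0, -1], [0, 0, 0, 0, 0, 0.7, -1], [0, 0, 0, 0, 0, 0.7, -1], [0, 0, 0, 0, 0, 0.4, -1], [0, 0, 0, 0, 0, 0, -1], [0, 0, 0, 0, 0, 0, -1]]]'

```text
time: 19.83
tool_pos: [0.6516, 0.0891, 0.2627]
tool_rot: [-0.002, 0.754, 0.657, -0.002]
contact_force: [-0.3, 0.1, 0.5]
gripper_width: -0.002
```

Run:
```python
from h import *
M=tgt([.652,.092,.240],False)
f=grab("side","s19");crop(f,250,130,370,240,"s19",6)
```

```text
t 19.83 tcp [0.6516 0.0891 0.2627] need [  0.4   2.9 -22.7] shares [0.07 0.   0.57] grip -0.002 F [-0.3  0.1  0.5]
toolx [ 0.136  0.991 -0.001] y [ 0.991 -0.136 -0.005] z [-0.005  0.    -1.   ]
```

View pics/s19.png

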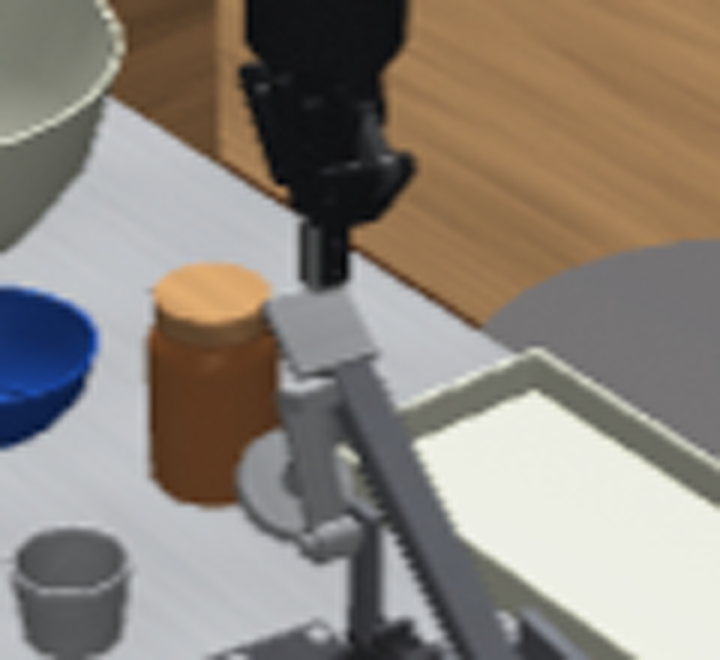

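The shut fingers are just above the pad, side crop (325,285). Now I press down along the arc.

Call:
carry_out --moves '[[[0, 0, 0, 0, 0, 0.4, -1], [0, 0, 0, 0.1, 0, 0.3, -1], [0, 0, 0, 0.25, 0, 0.4, -1], [0, 0, 0, 0.2, 0, 0.4, -1], [0, 0, 0, 0.17, 0, 0.4, -1], [0, 0, 0, 0.13, 0, 0.4, -1], [0, 0, 0, 0, 0, 0, -1]]]'

```text
time: 20.47
tool_pos: [0.6561, 0.1244, 0.1707]
tool_rot: [-0.001, 0.753, 0.658, -0.001]
contact_force: [-0.4, 0.4, -1.1]
gripper_width: -0.004
```

Run:
```python
from h import *
M=tgt(p2w([-6,92,134]),False)
f=grab("side","s20");crop(f,250,150,370,260,"s20",6)
```

```text
t 20.47 tcp [0.6561 0.1244 0.1707] need [ -0.    5.6 -36.7] shares [ 0.14 -0.02  0.92] grip -0.004 F [-0.4  0.4 -1.1]
toolx [ 0.135  0.991 -0.   ] y [ 0.991 -0.135 -0.004] z [-0.004  0.    -1.   ]
```

View pics/s20.png

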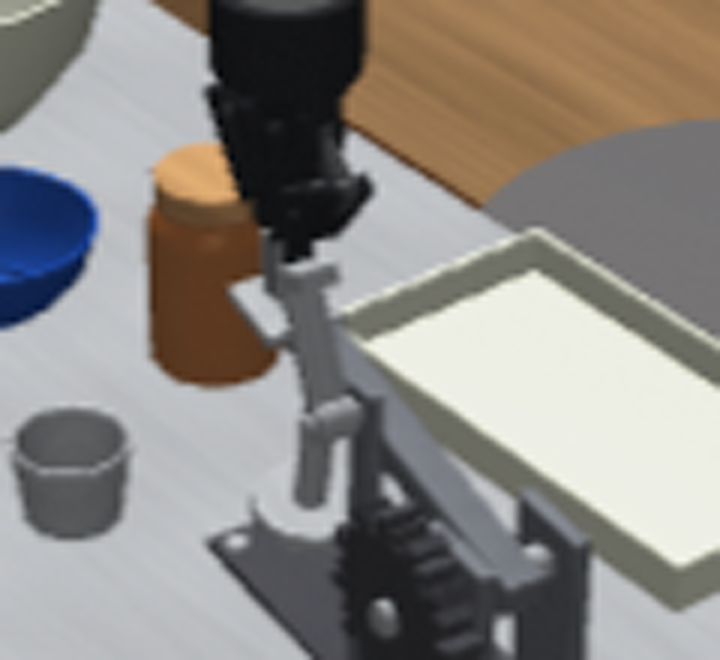

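The arm is going down with the fingers on the pad and clear of the pawl.

Call:
carry_out --moves '[[[0, 0, 0, 0.06, 0, 0.3, -1], [0, 0, 0, 0.05, 0, 0.3, -1], [0, 0, 0, 0, 0, 0.2, -1], [0, 0, 0, 0, 0, 0.12, -1], [0, 0, 0, 0, 0, 0, -1]]]'

```text
time: 20.93
tool_pos: [0.6567, 0.1282, 0.1346]
tool_rot: [-0.001, 0.753, 0.658, -0.001]
contact_force: [-0.5, -0.4, 0.2]
gripper_width: -0.001
```

Call:
carry_out --moves '[[[0, 0, 0, 0, 0, 0.08, -1], [0, 0, 0, 0, 0, 0.05, -1], [0, 0, 0, 0, 0, 0, -1]]]'

```text
time: 21.18
tool_pos: [0.657, 0.1282, 0.1339]
tool_rot: [-0.001, 0.753, 0.658, -0.001]
contact_force: [-8.0, -0.4, 12.7]
gripper_width: -0.0
```

An upward reading of 12.7 N with no more travel means the arm is on its stop. I'll lift away and check.

Call:
carry_out --moves '[[[0, 0, 0, 0, 0, -0.3, -1], [0, 0, 0, 0, 0, -0.7, -1], [0, 0, 0, 0, 0, -0.9, -1], [0, 0, 0, 0, 0, -0.9, -1], [0, 0, 0, 0, 0, -0.9, -1], [0, 0, 0, 0, -0.6, -0.9, -1], [0, 0, 0, 0, -0.9, -0.6, -1], [0, 0, 0, 0, -0.9, 0, -1]]]'

```text
time: 21.85
tool_pos: [0.566, 0.1407, 0.3444]
tool_rot: [0.003, 0.754, 0.657, 0.004]
contact_force: [0.0, 1.3, 1.5]
gripper_width: 0.002
```

Call:
carry_out --moves '[[[0, 0, 0, 0.6, -0.6, 0, -1], [0, 0, 0, 0.9, -0.5, 0, -1], [0, 0, 0, 0.9, -0.5, 0, -1], [0, 0, 0, 0.9, -0.3, 0, -1], [0, 0, 0, 0, 0, 0, -1], [0, 0, 0, 0, 0, 0, -1]]]'

```text
time: 22.35
tool_pos: [0.5063, 0.2833, 0.3369]
tool_rot: [-0.0, 0.752, 0.659, -0.001]
contact_force: [0.2, -0.5, -0.6]
gripper_width: 0.001
```

Run:
```python
from h import *
M=tgt(p2w([-6,92,134]),False)
f=grab("side","s21");crop(f,240,150,400,360,"s21",3)
g=grab("top","t21");crop(g,220,160,430,310,"t21",3)
C=cloud(g);uv=proj(g,p2w([-8,90,134]))[0].round().astype(int);print("pad",uv,C[uv[1]-2:uv[1]+3,uv[0]-2:uv[0]+3].reshape(-1,3).mean(0),p2w([-8,90,134]))
C0=cloud(load("top0"))
d=np.abs(C[...,2]-C0[...,2])>.01
n,l,st,ce=cv2.connectedComponentsWithStats(d.astype(np.uint8))
for i in range(1,n):
    if st[i,4]>15: print(st[i],ce[i].round())
```

```text
t 22.35 tcp [0.5063 0.2833 0.3369] need [ 149.8 -153.3 -202.9] shares [-3.3   4.22  5.07] grip 0.001 F [ 0.2 -0.5 -0.6]
toolx [ 0.132  0.991 -0.001] y [ 0.991 -0.132 -0.001] z [-0.001 -0.    -1.   ]
pad [245 211] [0.65399005 0.12766158 0.134239  ] [0.6538158  0.12827425 0.134     ]
[355   1   8   8  16] [358.   4.]
[392   0   9   5  16] [396.   2.]
[428  11   5   9  16] [430.  15.]
[569  13  13   8  21] [575.  16.]
[599  12   9   8  18] [603.  16.]
[466  15  16  20  60] [474.  25.]
[529  15   8  10  21] [533.  21.]
[611  15   8   6  18] [615.  17.]
[41 19 11  8 20] [45. 23.]
[406  19   7   6  16] [410.  21.]
[429  21   7   6  16] [432.  23.]
[446  20  17  11  41] [454.  25.]
[523  20   7   8  19] [526.  24.]
[553  21  15   8  30] [560.  24.]
[632  20   8   5  18] [636.  22.]
[99 23 11 11 29] [104.  27.]
[436  24   8   8  22] [440.  27.]
[495  25   9   4  16] [499.  26.]
[545  24  14  11  34] [552.  28.]
[624  25   9  11  18] [628.  30.]
[39 26  7  9 18] [42. 30.]
[560  27  11   5  23] [565.  29.]
[237  28   6   7  16] [240.  31.]
[386  28   6  10  22] [388.  32.]
[529  29  10  11  30
[... 5882 characters left out ...]
126.]
[606 122  10   8  24] [611. 125.]
[ 67 124  13  11  39] [ 73. 129.]
[563 125   8   5  17] [567. 127.]
[594 126  15  11  39] [601. 131.]
[ 32 129   7   9  17] [ 36. 132.]
[ 24 130  11   8  23] [ 29. 134.]
[ 19 133   8   8  17] [ 22. 136.]
[599 135   8   6  17] [603. 137.]
[    0   186   285   294 32954] [132. 370.]
[ 235  190   80   43 1583] [271. 210.]
[294 223  25  10 202] [306. 227.]
[202 230  24  24 228] [212. 240.]
[396 240   3  23  25] [397. 251.]
[395 264   6  27  43] [399. 278.]
[388 271   9  21  32] [391. 283.]
[616 384   6  16  23] [618. 392.]
[625 395   8   6  16] [629. 397.]
[289 426  46  28 676] [310. 438.]
[340 444   6  10  17] [343. 449.]
[332 454  19  26 366] [341. 468.]
```

View pics/s21.png

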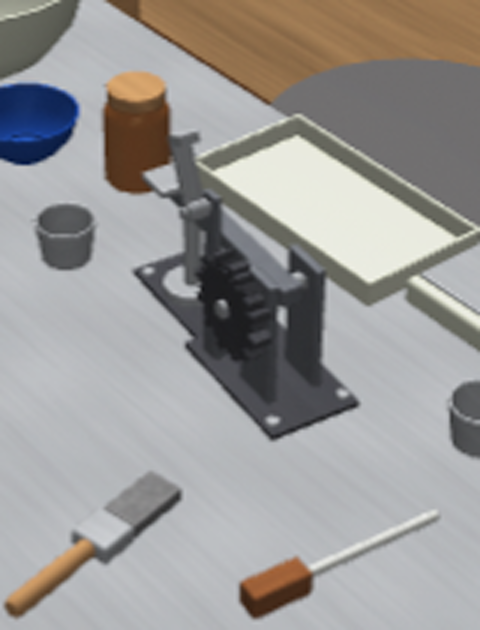

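View pics/t21.png

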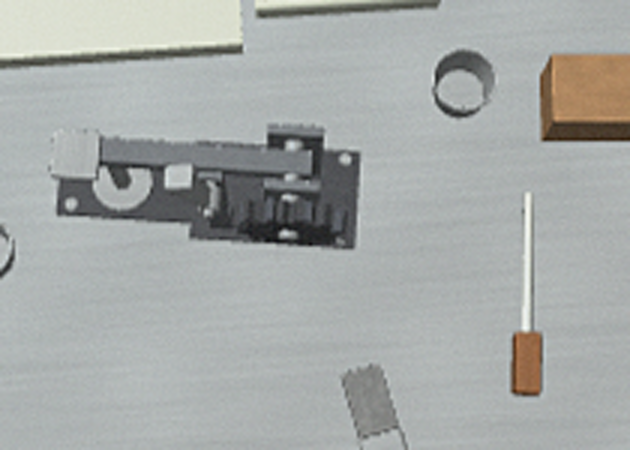

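The pad reads z 0.1342 m, against 0.134 expected with the arm down. The foot is on the bed, the pawl is thrown back, the cup stands on the table, the rod lies flat, and the hand is clear. I'm handing in.

```bash
python3 -c "
from plant import ticket
print(ticket.job_done())"
```

```text
the job is handed in; nothing more can be done
None
```

The task was carried out and handed in at about 22 s of robot time; no verdict is reported.

**What I did:**
- **Cup:** I gripped it from the robot side with the hand tilted 45°, drew it out from under the foot, and stood it on the table about 0.15 m from the bed mark.
- **Pawl:** I put the rod level under the bar, lifted the pawl, and pushed it over until it leaned on its stop. The fingers stayed well clear of it.
- **Rod and arm:** I laid the rod back where it had been, then pressed the pad down with the shut fingers until it stopped (12.7 N upward).

**Last checks:**
- **Arm:** the pad measured 134.2 mm high against 134 mm expected with the arm down, and the foot is seen on the bed.
- **Pawl and cup:** the pawl is seen thrown back and the cup looks upright and free on the table.
- **Rod:** it is seen lying flat on the table.
- **Bystanders:** those in the final crops look unmoved by eye; I did not measure their positions. The red bowl and the tin were not in those crops.
- **Robot:** the hand is clear of everything.

**What failed or disagreed:**
- The first reach for the cup, at 30° tilt, ran into wrist joint limits, so I went in steeper.
- One rod-tip measurement disagreed by 15 mm between views because I had picked a bed screw, so I found the tip again before going in.
- A before-and-after depth comparison was too noisy in the background to be of use.

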